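# Issue tubing reels, one to a tray, from a spring-locked reel stand

### The job

Set out the small tubing reels for the day's runs. Pull up the black knob of the reel stand, turn it an eighth of a turn and let it snap down in the next notch, where the keeper arms lie clear of the reels; stand every small reel upright in a steel tray of its own, the trays flat in the long grey carrier, taking the trays off the top of the nested stack one at a time without lifting the next one along. The fat reel stays on its spindle: once the small ones are off the stand, pull and turn the knob back so that it snaps down over the spindles again, and leave the other things on the table alone.

Things in the scene. Friction and masses are not known exactly. Their poses are not given: they have to be found in the camera images.
- stand: reel stand, fixed: round grey base 216 mm across, 12 mm thick. Origin: centre of its underside. Four upright steel spindles, 10 mm thick, tips 74 mm above the table, stand 80 mm from the centre along the stand's +x, +y, -x, -y. A post in the middle carries the sprung keeper: a hub with four flat arms that reach 91 mm out, 10 to 15 mm wide, from 79 to 83 mm above the table when down, and a knob on top.
- keeper (a joint): turn of keeper and knob about the stand's upright axis, rad, counter-clockwise from above. 0: locked, arms along the stand's +x, +y, -x, -y over the spindles, so no reel comes off. 0.785: open, arms midway between the spindles. A pin sits in a notch at 0 or 0.785 (play about 0.05), with a round-topped tooth between; stops at -0.1 and 0.885. It turns freely only when pulled up.
- keeper_lift (a joint): how far keeper and knob are pulled up, m: 0 = fully down in a notch, at most 0.018; the pin clears the teeth from about 0.013. A spring pulls it down: lifting takes about 7 N at first, 11 N at the top. Let go near a notch, it snaps down into it by itself.
- keeper_grip (a point): middle of the black knob, a bar 48 mm long (along the stand's x at keeper 0; it turns with the keeper), 15 mm wide, 18 mm high, with upright sides. This point is 100 mm above the table when the keeper is down; it rises with the knob.
- reel_1: small tubing reel: bobbin 42 mm across, 64 mm tall, wound full, 70 g, axis z, bore 16 mm. Origin: middle of its underside, at the start 12 mm above the table on one of the four spindles. Two or three of the small reels are present.
- reel_2: a small tubing reel just like reel_1 (42 mm across, 64 mm tall); may be absent. Origin: middle of its underside.
- reel_3: a small tubing reel just like reel_1 (42 mm across, 64 mm tall); may be absent. Origin: middle of its underside.
- stock_reel: the fat reel, which stays: bobbin 54 mm across, 64 mm tall, wound with thick tubing, 110 g, axis z. Origin: middle of its underside, 12 mm above the table on one of the four spindles.
- tray_1: stamped steel tray 96 (x) x 68 (y) x 28 mm high, about 90 g, open upward. Origin: middle of its underside. The upper 13 mm are an upright rim band, 4.5 mm thick, 96 x 68 outside; below, it steps in to 83 x 55 outside, floor 79 x 51 inside, 2 mm thick; mouth 87 x 59. The top tray of the stack at the start (origin 42 mm up).
- tray_2: second tray of the stack, same as tray_1. Trays start nested, each 14 mm above the next with the step of one inside the rim of the next (2 mm play): the rim bands lie flush one over another, and fingers reaching over 13 mm below a tray's top edge clamp the next tray too.
- tray_3: third tray from the top, same as tray_1 (origin 14 mm up at the start).
- tray_4: bottom tray of the stack, same as tray_1, standing on the table at the start.
- carrier: long shallow grey plastic carrier, fixed, 360 (x) x 100 (y) mm. Origin: middle of its underside. Floor 3 mm thick; lip 11 mm high, 4.5 mm thick, so 351 x 91 mm inside: three trays fit one behind the other, their long sides along its x.
- bottle: reagent bottle with a blue cap, 59 mm across, 108 mm tall; a bystander. Origin: middle of its underside.
- timer: white lab timer, 58 x 58 x 19 mm; a bystander. Origin: middle of its underside.

How it is judged:
On the way, in this order (a step that is already met when the one before it is completed fails the run):
1. the keeper is turned to its open notch and has snapped down there (value of joint keeper above 0.7 rad and value of joint keeper_lift below 0.003 m), for 0.2 s.
2. every small reel has been taken off the stand (horizontal distance between each of reel_1, reel_2, reel_3 and stand above 0.115 m), for 0.2 s.
3. the keeper has snapped down over the spindles again (value of joint keeper between -0.1 and 0.1 rad and value of joint keeper_lift below 0.003 m), for 0.2 s.
At the end, for the whole second after the job is handed in: each small reel present stands still and upright (8 deg) on the floor of its own tray, within 25 mm of its middle; those trays stand flat (4 deg) on the carrier floor; the fat reel is on its spindle; the keeper is down (3 mm) over the spindles (0.1 rad) (all of step 3 and angle between each of reel_1, reel_2, reel_3's own z axis and vertical below 0.15 rad and linear speed of each of reel_1, reel_2, reel_3 below 0.02 m/s and ((horizontal distance between reel_1 and tray_1 below 0.025 m and z of reel_1 in the frame of tray_1 between -0.004 and 0.008 m and x of tray_1 in the frame of carrier between -0.135 and 0.135 m and y of tray_1 in the frame of carrier between -0.02 and 0.02 m and z of tray_1 in the frame of carrier below 0.009 m and angle between tray_1's own z axis and vertical below 0.07 rad) or (horizontal distance between reel_1 and tray_2 below 0.025 m and z of reel_1 in the frame of tray_2 between -0.004 and 0.008 m and x of tray_2 in the frame of carrier between -0.135 and 0.135 m and y of tray_2 in the frame of carrier between -0.02 and 0.02 m and z of tray_2 in the frame of carrier below 0.009 m and angle between tray_2's own z axis and vertical below 0.07 rad) or (horizontal distance between reel_1 and tray_3 below 0.025 m and z of reel_1 in the frame of tray_3 between -0.004 and 0.008 m and x of tray_3 in the frame of carrier between -0.135 and 0.135 m and y of tray_3 in the frame of carrier between -0.02 and 0.02 m and z of tray_3 in the frame of carrier below 0.009 m and angle between tray_3's own z axis and vertical below 0.07 rad) or (horizontal distance between reel_1 and tray_4 below 0.025 m and z of reel_1 in the frame of tray_4 between -0.004 and 0.008 m and x of tray_4 in the frame of carrier between -0.135 and 0.135 m and y of tray_4 in the frame of carrier between -0.02 and 0.02 m and z of tray_4 in the frame of carrier below 0.009 m and angle between tray_4's own z axis and vertical below 0.07 rad)) and ((horizontal distance between reel_2 and tray_1 below 0.025 m and z of reel_2 in the frame of tray_1 between -0.004 and 0.008 m and x of tray_1 in the frame of carrier between -0.135 and 0.135 m and y of tray_1 in the frame of carrier between -0.02 and 0.02 m and z of tray_1 in the frame of carrier below 0.009 m and angle between tray_1's own z axis and vertical below 0.07 rad) or (horizontal distance between reel_2 and tray_2 below 0.025 m and z of reel_2 in the frame of tray_2 between -0.004 and 0.008 m and x of tray_2 in the frame of carrier between -0.135 and 0.135 m and y of tray_2 in the frame of carrier between -0.02 and 0.02 m and z of tray_2 in the frame of carrier below 0.009 m and angle between tray_2's own z axis and vertical below 0.07 rad) or (horizontal distance between reel_2 and tray_3 below 0.025 m and z of reel_2 in the frame of tray_3 between -0.004 and 0.008 m and x of tray_3 in the frame of carrier between -0.135 and 0.135 m and y of tray_3 in the frame of carrier between -0.02 and 0.02 m and z of tray_3 in the frame of carrier below 0.009 m and angle between tray_3's own z axis and vertical below 0.07 rad) or (horizontal distance between reel_2 and tray_4 below 0.025 m and z of reel_2 in the frame of tray_4 between -0.004 and 0.008 m and x of tray_4 in the frame of carrier between -0.135 and 0.135 m and y of tray_4 in the frame of carrier between -0.02 and 0.02 m and z of tray_4 in the frame of carrier below 0.009 m and angle between tray_4's own z axis and vertical below 0.07 rad)) and ((horizontal distance between reel_3 and tray_1 below 0.025 m and z of reel_3 in the frame of tray_1 between -0.004 and 0.008 m and x of tray_1 in the frame of carrier between -0.135 and 0.135 m and y of tray_1 in the frame of carrier between -0.02 and 0.02 m and z of tray_1 in the frame of carrier below 0.009 m and angle between tray_1's own z axis and vertical below 0.07 rad) or (horizontal distance between reel_3 and tray_2 below 0.025 m and z of reel_3 in the frame of tray_2 between -0.004 and 0.008 m and x of tray_2 in the frame of carrier between -0.135 and 0.135 m and y of tray_2 in the frame of carrier between -0.02 and 0.02 m and z of tray_2 in the frame of carrier below 0.009 m and angle between tray_2's own z axis and vertical below 0.07 rad) or (horizontal distance between reel_3 and tray_3 below 0.025 m and z of reel_3 in the frame of tray_3 between -0.004 and 0.008 m and x of tray_3 in the frame of carrier between -0.135 and 0.135 m and y of tray_3 in the frame of carrier between -0.02 and 0.02 m and z of tray_3 in the frame of carrier below 0.009 m and angle between tray_3's own z axis and vertical below 0.07 rad) or (horizontal distance between reel_3 and tray_4 below 0.025 m and z of reel_3 in the frame of tray_4 between -0.004 and 0.008 m and x of tray_4 in the frame of carrier between -0.135 and 0.135 m and y of tray_4 in the frame of carrier between -0.02 and 0.02 m and z of tray_4 in the frame of carrier below 0.009 m and angle between tray_4's own z axis and vertical below 0.07 rad)) and horizontal distance between stock_reel and stand between 0.065 and 0.095 m and height (world z) of stock_reel below 0.018 m); the robot touches nothing.
It fails at once if tray 2 lifted along with the tray nested in it (distance between tray_2 and tray_1 below 0.022 m and height (world z) of tray_2 above 0.046 m).
It fails at once if tray 3 lifted along with the tray nested in it (distance between tray_3 and tray_2 below 0.022 m and height (world z) of tray_3 above 0.032 m).
It fails at once if tray 4 lifted along with the tray nested in it (distance between tray_4 and tray_3 below 0.022 m and height (world z) of tray_4 above 0.018 m).
It fails at once if the fat reel lifted off the stand (height (world z) of stock_reel above 0.04 m).
It fails at once if a bystander moved by more than 3 cm (distance of any of bottle, timer from where it was at the start of the episode above 0.03 m).
Of reel_1, reel_2, reel_3 only 2 to 3 are there at a start; the rules pass over those that are not, and their reading is None.
At some moment in a run one of tray_1, tray_2, tray_3 may be knocked a few centimetres aside while the robot is not near it.
It also fails if it takes over 210 s, if anything falls off the work surface, if the arm or the gripper's body presses on something with over 40 N, if the wrist force passes 120 N, or if a joint passes its speed limit or range.

### The arm

A 6-joint arm with a two-finger parallel gripper is mounted at the origin on the work surface; the furniture and walls round the work are solid. World frame = base frame: x ahead of the robot, y to its left, z up, the work surface at z = 0. Lengths are in m, angles in rad, forces in N, time in s.
With the tool pointing down it reaches from about 0.35 to 0.775 m from the base axis. Payload 5.5 kg.
Tool frame: the origin (TCP) lies at the very end of the fingers, on their centre line; the grasp point (between the pads) lies 19 mm behind it; z points along the fingers, x is the direction in which the jaws open and shut, and the axes are right-handed (so a half turn about z gives the same grasp; the last joint's range is limited). The gripper opens to 85 mm and grips with 20 to 120 N. Pads are 22 mm wide; open, the fingers measure 114 mm over their backs; the gripper's body (76 mm by 85 mm) begins 54 mm behind the grasp point. The pads swing forward as they close: fully open they stand 13 mm farther back than shut.
Start: joints at [1.036, 0.313, 0.046, 1.304, 0, 1.431], TCP at [0.221, 0.531, 0.231] pointing down, gripper open.
Joint ranges: [-2.76, 2.76], [-0.86, 1.69], [-1.03, 1.26], [-2.2, 2.34], [-1.47, 1.5], [-3.14, 3.14]. Speed limits (rad/s): [2.57, 2.57, 3.14, 3.14, 3.14, 3.14].

### API

Orientations are given as a unit quaternion [w, x, y, z].
In Python, from workcell import monitor, eyes, ticket gives the robot as it stands.
- The arm moves only by the tool send_rows, never from a script. Its argument "targets" is a list of rows, each a list of 5 numbers: the shift along the world's x, y, z in m, then the turn about the world's z in degrees, then the closure in counts, from 0 (fully open) to 255 (shut). A call has 1 to 12 rows; each row shifts and turns the commanded pose from where the row before left it; what a row does not reach is not made up. A row lasts 1/10 s, in which the tool goes at most 50 mm and 8.59 degrees, less where a joint would pass 70% of its speed; a pose out of reach is approached as far as the arm can. A call is refused whole if a number of a shift passes 0.05 or a number of a turn 8.59, either way. A call with a gripper value outside its range is refused whole. The fingers move at their own pace and stop on an object; "newtons" is the grip in N (left out, the last holds). Time passes only in rows, so rows that do not move let the fingers close. It gives the time, the measured TCP pose, the force and the opening at its end, in the units of the state.
- monitor.get_state(): the state, without advancing time (a new reading comes with each control period).
- eyes.read_camera(name): name is "scene" or "side" or "wrist"; returns a dict with "img" (480x640x3 uint8, red, green, blue), "z_map" (480x640 float32, m along the optical axis (not along the pixel's ray), 0 where there is no reading), "camera_matrix" (3x3 intrinsics, pixels), "k1" (the pictures are not rectified: a ray, as slopes to the right and down, at radius r is drawn at 1 + k1 r^2 times it, then the intrinsics apply), "pose" (4x4, takes a point from camera to world coordinates); the wrist camera has in their place "T_tool_cam" (4x4, takes a point from camera to tool coordinates, whose origin is the TCP and whose axes are the tool frame's). Camera axes: x right, y down, z forward; pixel columns grow to the right and rows downward; lengths in m; the calibration is good to about 2 mm. A picture is of the moment at which its call begins: read the wrist's pose just before it.
- ticket.hand_in(): hands the job in, once; it reports no verdict.
Trained networks look in the newest picture that a camera, given by its name, has taken for a name from the list of things; names that differ only in an ending like _2 or _b are one class to them, and where a whole thing is asked for, a point or a joint stands for the part that bears it (a point fixed in the world has none). Each returns a list of dicts, best first, with "conf" (0 to 1); they miss things now and then, are a little off and sometimes report something else, mostly with a low value. They report only what shows in the picture. A call takes as long as a camera call.
- eyes.spot_in(name, camera): "xyz" ([x, y, z] in m, in world coordinates, good to about 4 mm: the middle of the surface that is visible of it).
- eyes.tip_of(name, camera): "xyz" ([x, y, z] in m, in world coordinates, good to about 4 mm: a listed point, or the origin of a listed thing).
The state is a dict: "clock": time; "joint_pos": joint angles; "qvel": joint speeds; "tau": joint torques, N m; "tcp_pos": TCP position; "orientation": TCP orientation; "wrist_force": force on the tool from outside, world axes, zero at the start; "ft_torque": the same for the moment, N m; "finger_gap": finger opening in m.
Only numpy, scipy, OpenCV 4.12 (cv2) and the standard library are available. Lean on these libraries where they do the work, as an engineer would, in place of code of your own. Each camera call takes 0.05 s, during which the arm holds its last target.

## Working session

There is one attempt and no reset: what is moved stays moved. The work goes in short steps, Python scripts to look and compute and a tool call to move; the robot and the scene stay as the last step left them, time stands still between calls to the robot, and variables do not carry over. Pictures are saved under pics/ and viewed, and the job is handed in when it is done.

Besides the shell and the picture viewer there is one more tool, called as name([rows], argument=value, ...), one row to a line, values as JSON. send_rows: Moves the arm, as the interface text tells. Its arguments: {"type":"object","properties":{"targets":{"type":"array"},"newtons":{"type":"number"}},"required":["targets"]}

```bash
mkdir -p pics; ls
python3 - <<'E'
from workcell import monitor, eyes, ticket
import cv2, numpy as np
s=monitor.get_state()
print(s)
for n in ["scene","side","wrist"]:
    r=eyes.read_camera(n)
    cv2.imwrite(f"pics/a_{n}.png",r["img"][:,:,::-1])
    print(n,r["camera_matrix"].tolist(),r["k1"],np.round(r.get("pose",r.get("T_tool_cam")),3).tolist())
    for t in ["stand","keeper_grip","reel_1","stock_reel","tray_1","carrier","bottle","timer"]:
        for f in ("tip_of","spot_in"):
            try:
                print(t,f,[(round(d["conf"],2),np.round(d["xyz"],3).tolist()) for d in getattr(eyes,f)(t,n)])
            except Exception as e: print(t,f,e)
E
```

```text
pics
{'clock': 0.0, 'joint_pos': array([ 1.03640897e+00,  3.14001473e-01,  4.49824267e-02,  1.30361100e+00,
       -2.97554647e-05,  1.43121851e+00]), 'qvel': array([-0.00072753, -0.00018666, -0.00088532,  0.00146101,  0.00164494,
        0.00089281]), 'tau': array([-2.69364682e-04, -4.80629897e+01,  2.98532510e+01,  1.94321066e-02,
       -1.10445735e-04, -5.81575918e-06]), 'tcp_pos': array([0.22090399, 0.53031501, 0.23040968]), 'orientation': array([ 4.10899561e-04,  8.32055046e-01,  5.54692311e-01, -8.19762186e-04]), 'wrist_force': array([0.16148483, 0.08010377, 0.32047722]), 'ft_torque': array([-0.0235982 ,  0.06235467, -0.02725418]), 'finger_gap': 0.08558199093451296}
scene [[552.3987024751165, 0.0, 322.41055469309885], [0.0, 552.3987024751165, 238.54154155758692], [0.0, 0.0, 1.0]] -0.03280977515406574 [[-0.535, -0.588, 0.607, -0.237], [-0.845, 0.379, -0.378, 0.57], [-0.008, -0.715, -0.699, 1.025], [0.0, 0.0, 0.0, 1.0]]
stand tip_of [(0.67, [0.551, 0.209, -0.004]), (0.24, [0.722, 0.203, -0.005])]
stand spot_in [(0.81, [0.543, 0.226, 0.013]), (0.46, [0.623, 0.197, 0.069])]
keeper
[... 2226 characters left out ...]
0.045, 0.017])]
wrist [[354.3809714209685, 0.0, 320.68991879021974], [0.0, 354.3809714209685, 241.46433451561825], [0.0, 0.0, 1.0]] -0.0621126097749089 [[1.0, 0.0, -0.001, -0.0], [0.0, 0.948, 0.319, -0.082], [0.001, -0.319, 0.948, -0.143], [0.0, 0.0, 0.0, 1.0]]
stand tip_of []
stand spot_in [(0.87, [0.485, 0.152, 0.01])]
keeper_grip tip_of []
keeper_grip spot_in []
reel_1 tip_of []
reel_1 spot_in []
stock_reel tip_of []
stock_reel spot_in []
tray_1 tip_of []
tray_1 spot_in []
carrier tip_of [(0.91, [0.418, 0.381, -0.0])]
carrier spot_in [(0.8, [0.414, 0.381, 0.004])]
bottle tip_of []
bottle spot_in []
timer tip_of [(0.57, [0.39, -0.041, 0.001])]
timer spot_in [(0.91, [0.367, -0.036, 0.014])]
```

View images.

View pics/a_scene.png

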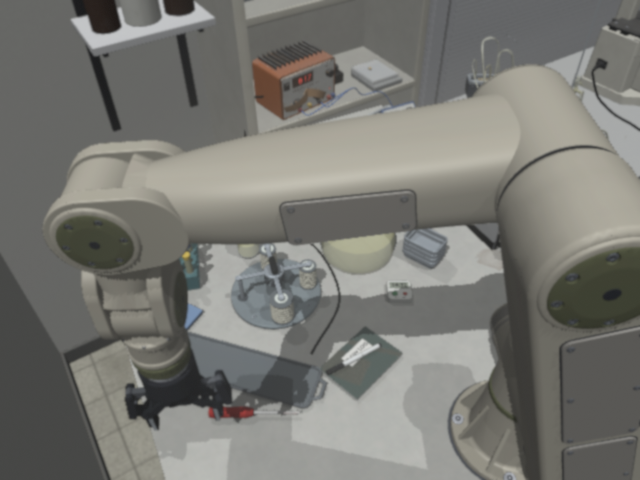

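View pics/a_side.png

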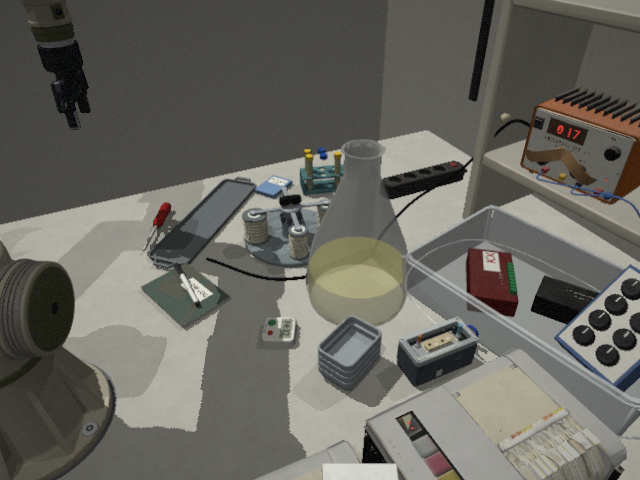

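View pics/a_wrist.png

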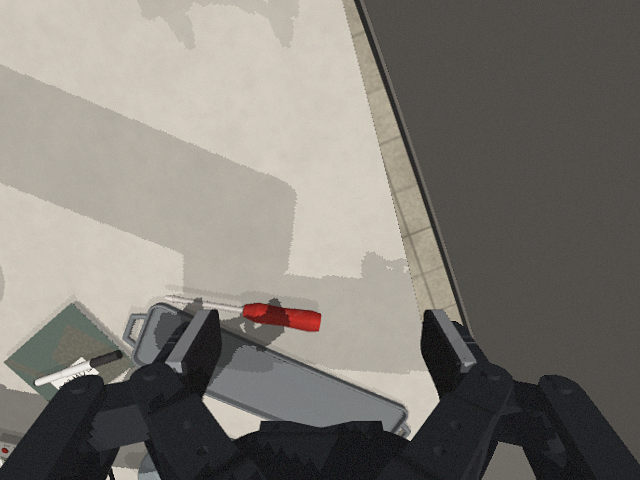

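Run:
```python
import cv2
i=cv2.imread("pics/a_scene.png"); c=cv2.resize(i[220:420,120:480],None,fx=2.2,fy=2.2,interpolation=cv2.INTER_CUBIC); cv2.imwrite("pics/b1.png",c)
i=cv2.imread("pics/a_side.png"); c=cv2.resize(i[130:400,140:480],None,fx=2.2,fy=2.2,interpolation=cv2.INTER_CUBIC); cv2.imwrite("pics/b2.png",c)
```

```text
(no output)
```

View pics/b1.png

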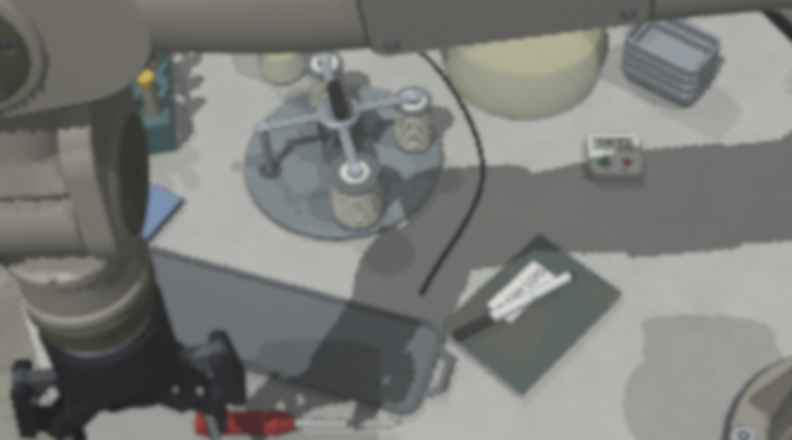

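View pics/b2.png

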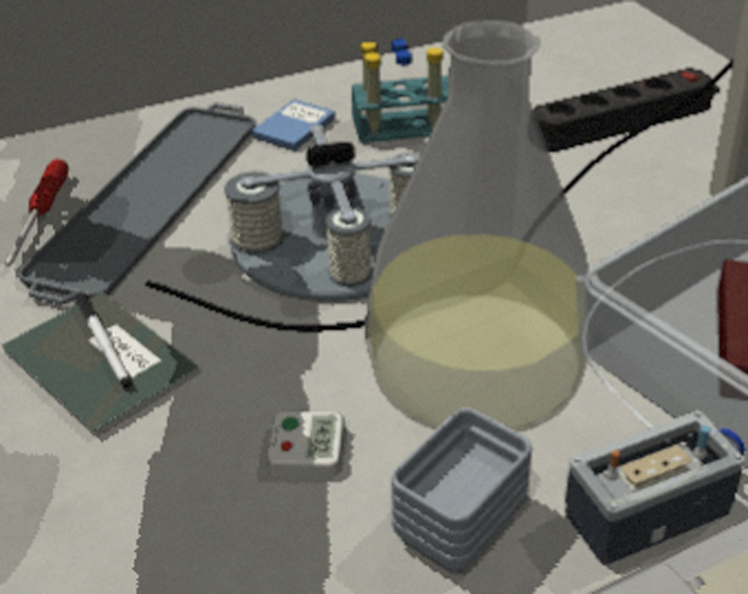

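```bash
cat > h.py <<'E'
from workcell import monitor, eyes, ticket
import cv2, numpy as np
from scipy.spatial.transform import Rotation as R
def cam(n):
    s=monitor.get_state(); r=eyes.read_camera(n)
    if n=="wrist":
        T=np.eye(4); q=s["orientation"]; T[:3,:3]=R.from_quat([q[1],q[2],q[3],q[0]]).as_matrix(); T[:3,3]=s["tcp_pos"]
        r["pose"]=T@r["T_tool_cam"]
    r["state"]=s
    return r
def cloud(r,tool=False):
    K=r["camera_matrix"]; h,w=r["z_map"].shape
    u,v=np.meshgrid(np.arange(w,dtype=float),np.arange(h,dtype=float))
    d=cv2.undistortPoints(np.stack([u,v],-1).reshape(-1,1,2),K,np.array([r["k1"],0,0,0,0.])).reshape(h,w,2)
    z=r["z_map"]; P=np.stack([d[...,0]*z,d[...,1]*z,z],-1)
    T=r["T_tool_cam"] if tool else r["pose"]
    P=P@T[:3,:3].T+T[:3,3]; P[z==0]=np.nan
    return P
def proj(r,X):
    T=np.linalg.inv(r["pose"]); p=np.asarray(X)@T[:3,:3].T+T[:3,3]; s=p[...,:2]/p[...,2:]
    s=s*(1+r["k1"]*(s**2).sum(-1,keepdims=True)); K=r["camera_matrix"]
    return s@K[:2,:2].T+K[:2,2]
def yaw(s):
    q=s["orientation"]; M=R.from_quat([q[1],q[2],q[3],q[0]]).as_matrix(); return np.degrees(np.arctan2(M[1,0],M[0,0]))
def det(names,cams):
    for n in names:
        for c in cams:
            print(n,c,[(round(d["conf"],2),np.round(d["xyz"],3).tolist()) for d in eyes.tip_of(n,c)])
def save(r,f,pts=None,crop=None,s=1):
    im=r["img"][:,:,::-1].copy()
    if pts is not None:
        for u,v in np.asarray(pts).reshape(-1,2): cv2.circle(im,(int(round(u)),int(round(v))),2,(0,0,255),-1)
    if crop: a,b,c,d=crop; im=im[b:d,a:c]
    im=cv2.resize(im,None,fx=s,fy=s,interpolation=cv2.INTER_CUBIC); cv2.imwrite("pics/"+f,im)
E
python3 - <<'E'
from h import *
r=cam("side"); P=cloud(r)
# height grid: x .35-.85, y -.4...0.35
m=np.isfinite(P[...,0])
X=P[m]
print("max height map (cm), rows x .36..,cols y -.36..")
for x0 in np.arange(.3,.86,.04):
    row=[]
    for y0 in np.arange(-.4,.44,.04):
        k=(X[:,0]>=x0)&(X[:,0]<x0+.04)&(X[:,1]>=y0)&(X[:,1]<y0+.04)
        row.append("%3d"%round(100*X[k,2].max()) if k.sum()>3 else "  .")
    print("%.2f"%x0,*row)
r2=cam("wrist"); P2=cloud(r2)
k=(P2[...,2]<.03)
# carrier pixels: region gray; print depth at few px
for u,v in [(250,370),(150,320),(300,400),(230,310)]: print(u,v,P2[v,u])
E
```

```text
max height map (cm), rows x .36..,cols y -.36..
0.30  16  13   .   0   0   0   0   0   0   0   0   1   1   2   2   2   1   1   1   2   3
0.34  16  13   .   0   0   0   0   0   2   2   0   0   1   1   1   1   1   1   1   2   1
0.38  14  14   0   0   0   7   7   0   2   2   0   0   0   1   1   1   0   1   1   1   1
0.42  13  14   .   0   7   7   7   0   2   2   0   0   1   1   1   8   8   1   1   1   1
0.46  13  13   .   0   7   7   7  14  18  18  15   1   1   2   2   9   8   0   1   1   1
0.50  13  13   .   6   6   7  12  22  32  32  21   1   8   9   9  11   8   1   .   1   1
0.54  13  13   .   6   8   0  13  24  32  32   .   .   8   9  11  11   9   9   0   0   1
0.58  13  13   .   8   6   0  12  22  32  32   .   .   .   .   9  10   8   9   0   2   2
0.62   .   .   .   8   6   9   9  16  18   .   .   .   .   .   9   8   2   1   0   1   2
0.66   9   9   9   9  10   9   9   9  10   .   .   .   .   .   .   .   .   0  11  11   5
0.70   9   .   .   .   .   5   4   .   9   .   .   .   .   .   .   .   .   0  11  11   5
0.74  10  10   0   1   5   5   5   4   9   .   0   0   .   .   .   .   .   .  11  11   0
0.78  14  14   1   5   6   5   5   5  10   .   0   0   0   2   .   .   .   .   5   5   .
0.82  16  16   5   5   5   6   5   5   9   9   .   0   0   3   0   4   4   .   .   .   .
0.86  15  16   5   5   5   1   5   5   3   9   .   0   0   7   0   5   4   .   .   .   .
250 370 [0.38560026 0.36421771 0.00250558]
150 320 [0.27328441 0.2843083  0.00419779]
300 400 [0.45431113 0.40359021 0.00232361]
230 310 [0.29286974 0.3879275  0.01644673]
```

send_rows([
  [0.048,-0.046,0.003,1,0],
  [0.048,-0.046,0.003,1,0],
  [0.048,-0.046,0.003,1,0],
  [0.048,-0.046,0.003,1,0],
  [0.048,-0.046,0.003,1,0],
  [0.048,-0.046,0.003,0,0],
  [0.047,-0.044,0,0,0],
  [0,0,0,0,0],
  [0,0,0,0,0],
], newtons=40)

```text
clock: 3.55
tcp_pos: [0.4748, 0.2882, 0.2446]
orientation: [-0.0, 0.808, 0.589, -0.0]
wrist_force: [-0.5, 0.2, -0.9]
finger_gap: 0.0856
```

Run:
```python
from h import *
s=monitor.get_state(); print(s["clock"],s["tcp_pos"],yaw(s),np.abs(s["qvel"]).max())
r=cam("wrist"); save(r,"c1.png")
det(["keeper_grip","stand","reel_1","stock_reel","carrier","bottle"],["wrist"])
det(["keeper_grip","stand","carrier"],["side"])
P=cloud(r); np.savez("/tmp/c1.npz",P=P,img=r["img"],pose=r["pose"])
h=np.nan_to_num(P[...,2]); 
print("above .09 pts:")
c=np.array([.556,.211]); d=np.hypot(P[...,0]-c[0],P[...,1]-c[1])
k=(h>.095)&(d<.05); X=P[k]; print(len(X),X.mean(0)); q=X[:,:2]-X[:,:2].mean(0); e,v=np.linalg.eigh(q.T@q); print(np.degrees(np.arctan2(v[1,1],v[0,1])),np.sqrt(e/len(X)), X[:,2].max())
```

```text
3.55 [0.47480301 0.28815242 0.24458554] 72.19922526809478 0.0465490677971099
keeper_grip wrist [(0.83, [0.559, 0.21, 0.101]), (0.27, [0.419, 0.381, -0.002])]
stand wrist [(0.78, [0.556, 0.211, -0.001])]
reel_1 wrist [(0.91, [0.539, 0.132, 0.004]), (0.69, [0.632, 0.188, 0.013])]
stock_reel wrist [(0.91, [0.481, 0.231, 0.01]), (0.73, [0.717, 0.197, -0.002]), (0.16, [0.555, 0.208, 0.097])]
carrier wrist [(0.69, [0.418, 0.383, -0.003])]
bottle wrist [(0.68, [0.717, 0.196, -0.001])]
keeper_grip side [(0.56, [0.558, 0.207, 0.102])]
stand side [(0.9, [0.554, 0.209, -0.003])]
carrier side [(0.8, [0.416, 0.38, 0.0]), (0.43, [0.558, 0.209, 0.099])]
above .09 pts:
799 [0.55157366 0.2115304  0.10734614]
163.92591106896717 [0.00411764 0.01381232] 0.11136334039110257
```

View pics/c1.png

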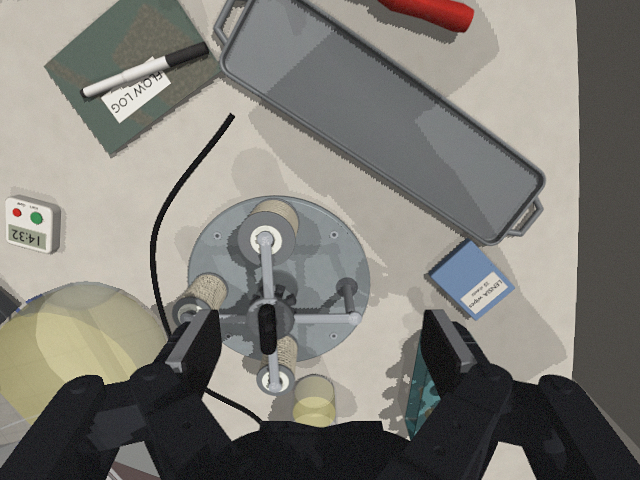

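send_rows([
  [0.02,-0.019,0,1.8,60],
  [0.02,-0.02,0,0,60],
  [0.02,-0.02,0,0,60],
  [0.021,-0.019,0,0,60],
  [0,0,-0.03,0,60],
  [0,0,-0.03,0,60],
  [0,0,-0.03,0,60],
  [0,0,0,0,60],
  [0,0,0,0,60],
])

```text
clock: 4.95
tcp_pos: [0.5547, 0.2114, 0.155]
orientation: [-0.0, 0.798, 0.603, -0.0]
wrist_force: [-0.5, -0.0, 1.0]
finger_gap: 0.0656
```

Run:
```python
from h import *
s=monitor.get_state(); print(s["clock"],s["tcp_pos"],yaw(s),s["finger_gap"])
r=cam("wrist"); save(r,"c2.png")
P=cloud(r)
h=np.nan_to_num(P[...,2]); 
c=np.array([.556,.211]); d=np.hypot(P[...,0]-c[0],P[...,1]-c[1])
k=(h>.098)&(d<.035)&(h<.116); X=P[k]; print(len(X),X.mean(0)); q=X[:,:2]-X[:,:2].mean(0); e,v=np.linalg.eigh(q.T@q); print(np.degrees(np.arctan2(v[1,1],v[0,1])),np.sqrt(e/len(X)), X[:,2].max())
det(["keeper_grip"],["wrist","side"])
# finger tips in tool frame
Q=cloud(r,True); t=Q[np.isfinite(Q[...,0])&(np.abs(Q[...,1])<.02)&(Q[...,2]<.015)&(Q[...,2]>-.06)]
print("tool pts z max left/right",[ (t[(np.sign(t[:,0])==g)&(np.abs(t[:,0])>.015)&(np.abs(t[:,0])<.06)][:,2].max()) for g in(-1,1)])
d=np.load("/tmp/c1.npz"); P=d["P"]
print("carrier edge",P[72,228],P[242,490], P[157,359])
print(P[60,225],P[74,230],P[240,485],P[165,530])
```

```text
4.95 [0.55467798 0.21137953 0.15501919] 74.19622909826403 0.06562881931378638
1888 [0.55257314 0.21006645 0.10847125]
162.49442821688928 [0.0041179  0.01342821] 0.1115525216942366
keeper_grip wrist [(0.97, [0.557, 0.211, 0.098])]
keeper_grip side [(0.56, [0.558, 0.207, 0.102])]
tool pts z max left/right [np.float64(-0.006002957046957413), np.float64(-0.004979030853281052)]
carrier edge [0.32168133 0.24091871 0.00915109] [0.57779204 0.4584205  0.00780278] [0.44099604 0.3406981  0.00905344]
[0.309245   0.24114742 0.00372953] [0.3241669  0.2422474  0.00981215] [0.57438523 0.45383923 0.00608251] [0.5038941  0.51509145 0.00841857]
```

View pics/c2.png

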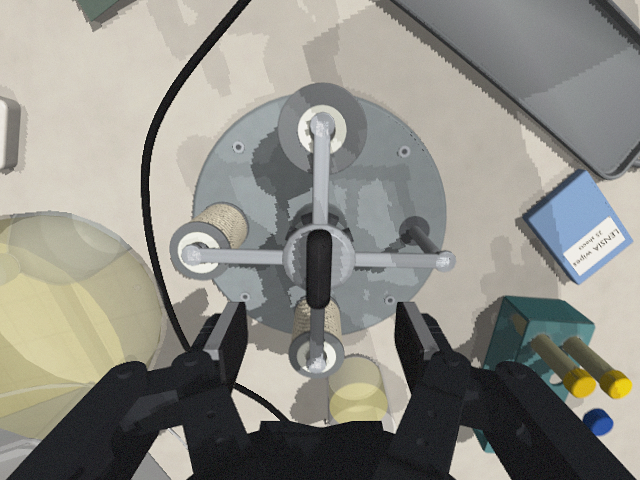

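send_rows([
  [0,0,-0.03,-0.7,60],
  [0,0,-0.03,0,60],
  [0,0,-0.005,0,60],
  [0,0,0,0,255],
  [0,0,0,0,255],
  [0,0,0,0,255],
  [0,0,0,0,255],
  [0,0,0,0,255],
  [0,0,0,0,255],
  [0,0,0,0,255],
], newtons=60)

```text
clock: 6.1
tcp_pos: [0.5559, 0.2099, 0.0921]
orientation: [0.002, 0.802, 0.598, 0.0]
wrist_force: [-2.2, -5.5, 7.7]
finger_gap: 0.0138
```

send_rows([
  [0,0,0.006,0,255],
  [0,0,0.006,0,255],
  [0,0,0.005,0,255],
  [0,0,0,0,255],
  [0,0,0,0,255],
])

```text
clock: 6.6
tcp_pos: [0.5555, 0.21, 0.1063]
orientation: [0.001, 0.802, 0.598, -0.001]
wrist_force: [3.8, -3.9, -9.4]
finger_gap: 0.0132
```

Run:
```python
from h import *
s=monitor.get_state(); print(s["clock"],s["tcp_pos"],yaw(s),s["finger_gap"],s["wrist_force"])
r=cam("wrist"); save(r,"c3.png")
```

```text
6.6 [0.55545643 0.21001425 0.10633511] 73.42161562368862 0.013173573727002043 [ 3.77524673 -3.9461421  -9.38535088]
```

View pics/c3.png

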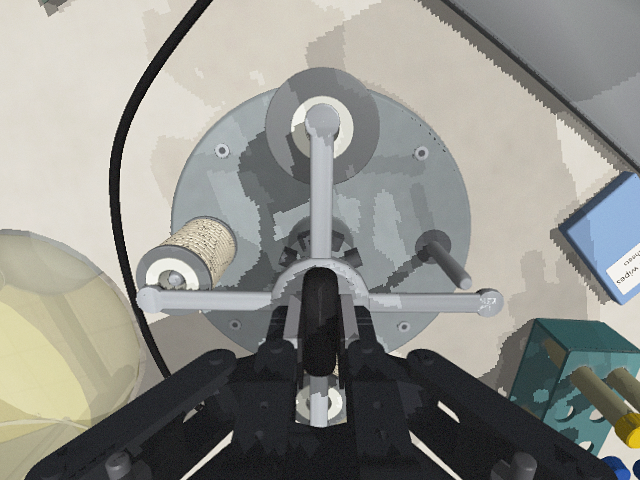

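send_rows([
  [0,0,0.003,0,255],
  [0,0,0,0,255],
  [0,0,0,7.5,255],
  [0,0,0,7.5,255],
  [0,0,0,7.5,255],
  [0,0,0,7.5,255],
  [0,0,0,7.5,255],
  [0,0,0,7.5,255],
  [0,0,0,0,255],
  [0,0,0,0,255],
])

```text
clock: 7.65
tcp_pos: [0.5554, 0.2099, 0.109]
orientation: [0.001, 0.512, 0.859, -0.001]
wrist_force: [3.8, -4.8, -11.0]
finger_gap: 0.0135
```

Run:
```python
from h import *
s=monitor.get_state(); print(s["clock"],s["tcp_pos"],yaw(s),s["finger_gap"],s["wrist_force"],s["ft_torque"])
r=cam("wrist"); save(r,"c4.png")
```

```text
7.65 [0.55541624 0.20992375 0.10898816] 118.4277319196238 0.013502900155307997 [  3.7999363   -4.81205257 -10.9911996 ] [-0.82236297 -0.8492281   0.05930709]
```

View pics/c4.png

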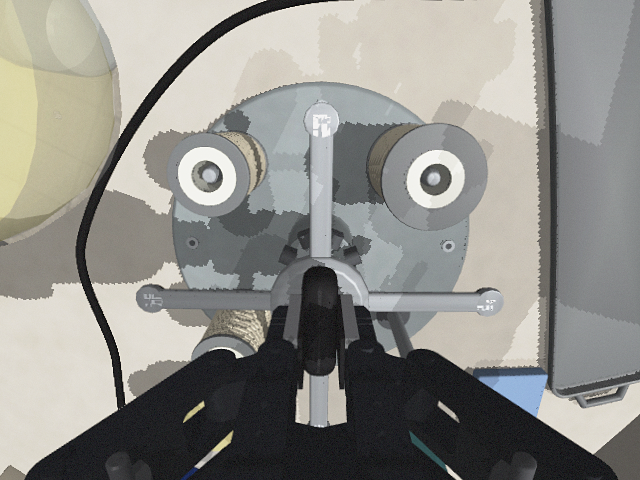

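send_rows([
  [0,0,-0.008,0,255],
  [0,0,-0.008,0,255],
  [0,0,0,0,255],
  [0,0,0,0,60],
  [0,0,0,0,60],
  [0,0,0,0,60],
  [0,0,0,0,60],
  [0,0,0.04,0,60],
  [0,0,0.04,0,60],
  [0,0,0.04,0,60],
  [0,0,0,0,0],
])

```text
clock: 8.8
tcp_pos: [0.5582, 0.2123, 0.2208]
orientation: [0.004, 0.511, 0.859, 0.004]
wrist_force: [1.2, 0.3, 0.8]
finger_gap: 0.078
```

Run:
```python
from h import *
s=monitor.get_state(); print(s["clock"],s["tcp_pos"],yaw(s),s["finger_gap"],s["wrist_force"])
r=cam("wrist"); save(r,"c5.png")
P=cloud(r); np.savez("/tmp/c5.npz",P=P)
h=np.nan_to_num(P[...,2]); 
c=np.array([.556,.211]); d=np.hypot(P[...,0]-c[0],P[...,1]-c[1])
k=(h>.098)&(d<.035)&(h<.13); X=P[k]; print(len(X),X.mean(0)); q=X[:,:2]-X[:,:2].mean(0); e,v=np.linalg.eigh(q.T@q); print(np.degrees(np.arctan2(v[1,1],v[0,1])),np.sqrt(e/len(X)), X[:,2].max())
det(["reel_1","stock_reel","keeper_grip"],["wrist"])
```

```text
8.8 [0.55818601 0.21230286 0.2208265 ] 118.50078862393106 0.07804246121530752 [1.18765029 0.30661788 0.76397237]
1142 [0.55342369 0.20785322 0.10853821]
-152.30035075516636 [0.00409068 0.0133239 ] 0.1118324966977528
reel_1 wrist [(0.97, [0.631, 0.186, 0.01]), (0.8, [0.538, 0.131, 0.005]), (0.75, [0.42, 0.38, 0.0])]
stock_reel wrist [(0.62, [0.479, 0.23, 0.011])]
keeper_grip wrist [(0.67, [0.558, 0.211, 0.1]), (0.66, [0.712, 0.197, -0.003])]
```

View pics/c5.png

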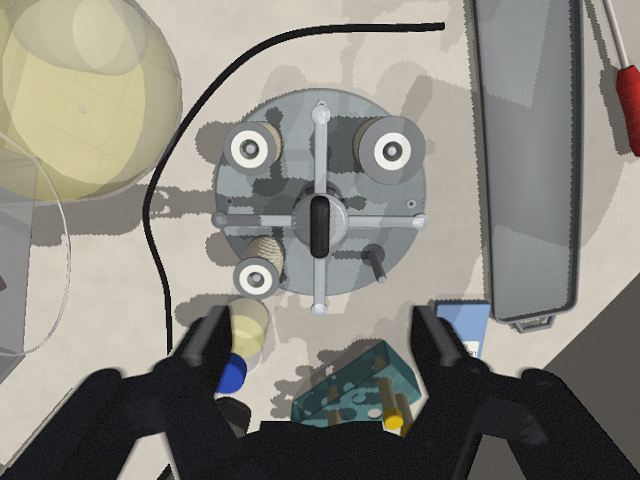

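Run:
```python
from h import *
r=cam("side"); P=cloud(r); X=P[np.isfinite(P[...,0])]
k=(np.hypot(X[:,0]-.461,X[:,1]+.165)<.075)&(X[:,2]>.064)&(X[:,2]<.08); Y=X[k]
print(len(Y),Y.mean(0),Y[:,2].max()); print(cv2.minAreaRect(Y[:,:2].astype(np.float32)*1000))
d=np.load("/tmp/c5.npz"); P=d["P"]; c=[.418,.382]
u=np.array([np.cos(np.radians(40)),np.sin(np.radians(40))])
```

```text
755 [ 0.46619395 -0.15892291  0.06895752] 0.0799510559730523
((470.4817810058594, -160.8114471435547), (129.0164031982422, 83.15284729003906), 34.0103645324707)
```

send_rows([
  [-0.035,-0.025,0.005,-4,0],
  [-0.035,-0.025,0.005,-4,0],
  [-0.035,-0.025,0.005,-4,0],
  [-0.035,-0.035,0.005,-4,0],
  [-0.02,-0.045,0.005,-4,0],
  [0,-0.045,0,-4,0],
  [0,-0.045,0,-4,0],
  [0,-0.045,0,-4,0],
  [0.01,-0.045,0,-4,0],
  [0.01,-0.02,0,0,0],
  [0,0,0,0,0],
])

```text
clock: 10.15
tcp_pos: [0.4153, -0.1462, 0.2373]
orientation: [-0.001, 0.753, 0.658, -0.0]
wrist_force: [0.2, 0.1, 0.6]
finger_gap: 0.0857
```

Run:
```python
from h import *
s=monitor.get_state(); print(s["clock"],s["tcp_pos"],yaw(s),s["finger_gap"])
r=cam("wrist"); save(r,"d1.png"); P=cloud(r); X=P[np.isfinite(P[...,0])]
k=(np.hypot(X[:,0]-.461,X[:,1]+.165)<.075)&(X[:,2]>.062)&(X[:,2]<.08); Y=X[k]
print(len(Y),Y.mean(0),Y[:,2].max()); print(cv2.minAreaRect(Y[:,:2].astype(np.float32)*1000))
det(["tray_1","timer"],["wrist"])
```

```text
10.15 [ 0.41529266 -0.14617433  0.23726423] 82.24486631045475 0.08571627207956897
2041 [ 0.46576798 -0.1586053   0.06857812] 0.0799325008503795
((469.915283203125, -159.70901489257812), (128.52081298828125, 81.63590240478516), 32.862884521484375)
tray_1 wrist [(0.62, [0.458, -0.168, 0.044])]
timer wrist [(0.87, [0.392, -0.038, 0.0])]
```

View pics/d1.png

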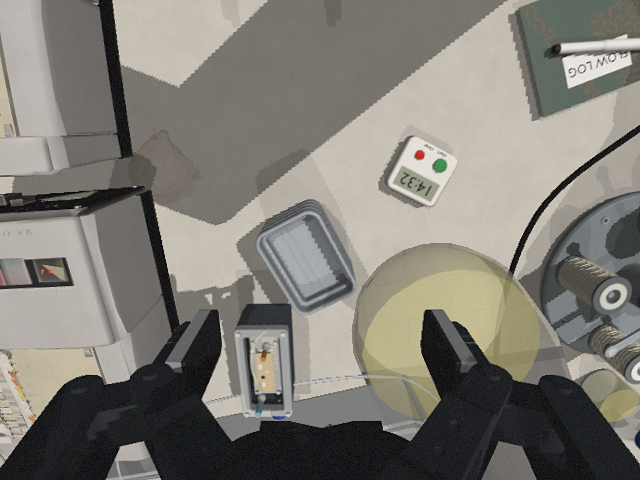

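```bash
cat >> h.py <<'E'
def rectfit(Y,L=.096,W=.068,c0=None,yaw0=0.,thr=.004):
    # fit rim-ring: points on the rim band between (L-9mm) and L; minimise distance outside/inside
    from scipy.optimize import least_squares
    def res(p):
        c,s=np.cos(p[2]),np.sin(p[2]); d=Y[:,:2]-p[:2]
        a=np.abs(d[:,0]*c+d[:,1]*s); b=np.abs(-d[:,0]*s+d[:,1]*c)
        out=np.hypot(np.maximum(a-L/2,0),np.maximum(b-W/2,0))
        inn=np.maximum(0,np.minimum(L/2-.0045-a,W/2-.0045-b))
        return (out+inn)
    best=None
    for dy in np.radians([-25,-12,0,12,25]):
        q=least_squares(res,[*c0,yaw0+dy],loss="soft_l1",f_scale=thr)
        if best is None or q.cost<best.cost: best=q
    return best.x[:2],np.degrees(best.x[2]),best.cost,np.median(res(best.x))
E
python3 - <<'E'
from h import *
r=cam("wrist"); P=cloud(r); h=P[...,2]
m=((h>.064)&(h<.076)&(np.hypot(P[...,0]-.461,P[...,1]+.165)<.068)).astype(np.uint8)
n,l,st,ce=cv2.connectedComponentsWithStats(m); print([(st[i].tolist(),np.nanmean(P[l==i],0).round(3).tolist()) for i in range(1,n) if st[i,4]>60])
cv2.imwrite("pics/m.png",m*255)
best=np.argmax(st[1:,4])+1
Y=P[m>0]
print(rectfit(Y,c0=[.461,-.165],yaw0=np.radians(30)))
# box heights
for (u,v) in [(243,325),(285,325),(245,305),(290,310),(240,400),(330,200),(305,257)]: print(u,v,P[v,u].round(3))
E
```

```text
[([251, 212, 101, 106, 1587], [0.458, -0.167, 0.069])]
(array([ 0.45887413, -0.16670609]), np.float64(20.147593863063836), np.float64(4.493274133939398e-05), np.float64(0.0))
243 325 [ 0.527 -0.243  0.047]
285 325 [ 0.544 -0.201  0.028]
245 305 [ 0.527 -0.25   0.001]
290 310 [ 0.502 -0.185  0.07 ]
240 400 [ 0.617 -0.263  0.059]
330 200 [ 0.413 -0.132 -0.002]
305 257 [ 0.459 -0.165  0.043]
```

View pics/m.png

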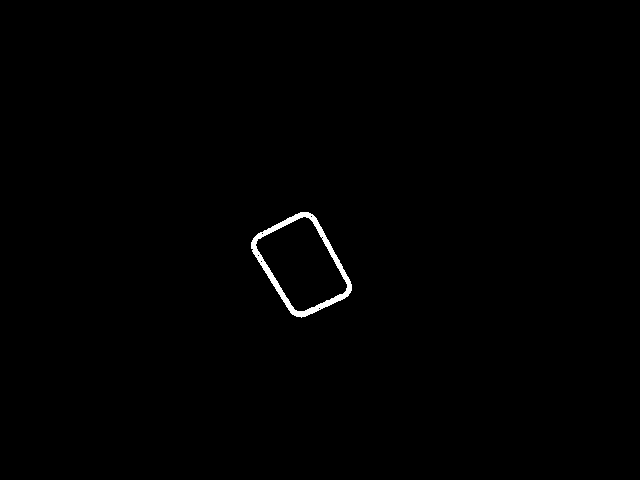

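send_rows([
  [0.011,-0.005,0,7,20],
  [0.011,-0.005,0,7,20],
  [0.011,-0.005,-0.02,7,20],
  [0.011,-0.005,-0.03,7,20],
  [0,0,-0.03,0,20],
  [0,0,-0.03,0,20],
  [0,0,-0.02,0,20],
  [0,0,0,0,20],
  [0,0,0,0,20],
], newtons=50)

```text
clock: 11.25
tcp_pos: [0.4589, -0.1626, 0.1092]
orientation: [-0.0, 0.569, 0.822, 0.0]
wrist_force: [0.0, -0.5, 0.0]
finger_gap: 0.0786
```

Run:
```python
from h import *
s=monitor.get_state(); print(s["clock"],s["tcp_pos"],yaw(s),s["finger_gap"])
r=cam("wrist"); save(r,"d2.png"); P=cloud(r);h=P[...,2]
m=((h>.062)&(h<.078)&(np.hypot(P[...,0]-.459,P[...,1]+.167)<.068))
print(m.sum(),rectfit(P[m],c0=[.459,-.167],yaw0=np.radians(20)),P[m][:,2].mean())
Q=cloud(r,True); t=Q[np.isfinite(Q[...,0])&(np.abs(Q[...,1])<.02)&(Q[...,2]<.015)&(Q[...,2]>-.06)]
for g in (-1,1):
    a=t[(np.sign(t[:,0])==g)&(np.abs(t[:,0])>.015)&(np.abs(t[:,0])<.06)]; print(g,np.sort(a[:,2])[-8:].round(4),a[np.argsort(a[:,2])[-8:],0].round(3))
```

```text
11.25 [ 0.45885576 -0.16261336  0.10922014] 110.57354959705374 0.07857679957268136
4789 (array([ 0.45894632, -0.16693077]), np.float64(20.148490855938206), np.float64(0.00018768491107928542), np.float64(0.0)) 0.06824673993136234
-1 [-0.0106 -0.0106 -0.0105 -0.0105 -0.0105 -0.0105 -0.0103 -0.0094] [-0.039 -0.039 -0.04  -0.04  -0.04  -0.039 -0.04  -0.04 ]
1 [-0.0105 -0.0105 -0.0104 -0.0103 -0.0102 -0.0102 -0.0101 -0.0091] [0.039 0.04  0.039 0.039 0.04  0.04  0.04  0.039]
```

View pics/d2.png

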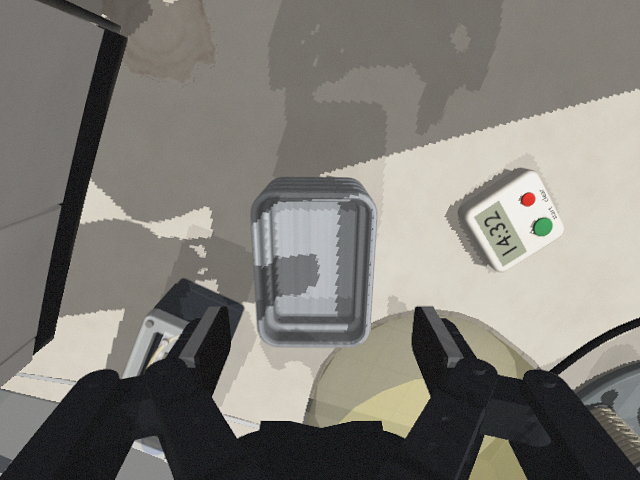

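send_rows([
  [0,-0.0045,-0.02,-0.4,20],
  [0,0,-0.02,0,20],
  [0,0,-0.014,0,20],
  [0,0,0,0,20],
  [0,0,0,0,120],
  [0,0,0,0,120],
  [0,0,0,0,120],
  [0,0,0,0,120],
  [0,0,0,0,120],
], newtons=40)

```text
clock: 12.2
tcp_pos: [0.46, -0.1686, 0.0565]
orientation: [0.001, 0.573, 0.82, 0.0]
wrist_force: [-1.1, 1.4, 6.5]
finger_gap: 0.0669
```

Run:
```python
from h import *
s=monitor.get_state(); print(s["clock"],s["tcp_pos"],yaw(s),s["finger_gap"],s["wrist_force"])
r=cam("wrist"); save(r,"d3.png"); P=cloud(r);h=P[...,2]
Q=cloud(r,True); t=Q[np.isfinite(Q[...,0])&(np.abs(Q[...,1])<.02)&(Q[...,2]<.015)&(Q[...,2]>-.06)]
for g in (-1,1):
    a=t[(np.sign(t[:,0])==g)&(np.abs(t[:,0])>.035)&(np.abs(t[:,0])<.06)]; print(g,np.sort(a[:,2])[-8:].round(4),a[np.argsort(a[:,2])[-8:],0].round(3))
r=cam("side"); save(r,"d3s.png",crop=(260,240,460,420),s=3)
```

```text
12.2 [ 0.46003258 -0.16857545  0.05652018] 110.0906639104884 0.06689322739511555 [-1.1102215   1.35264637  6.50476265]
-1 [-0.0108 -0.0105 -0.0105 -0.0105 -0.0104 -0.0101 -0.01   -0.0093] [-0.036 -0.036 -0.035 -0.039 -0.036 -0.038 -0.038 -0.037]
1 [-0.0106 -0.0105 -0.0104 -0.0103 -0.0101 -0.0099 -0.0095 -0.0094] [0.037 0.037 0.037 0.035 0.039 0.039 0.037 0.036]
```

View pics/d3.png

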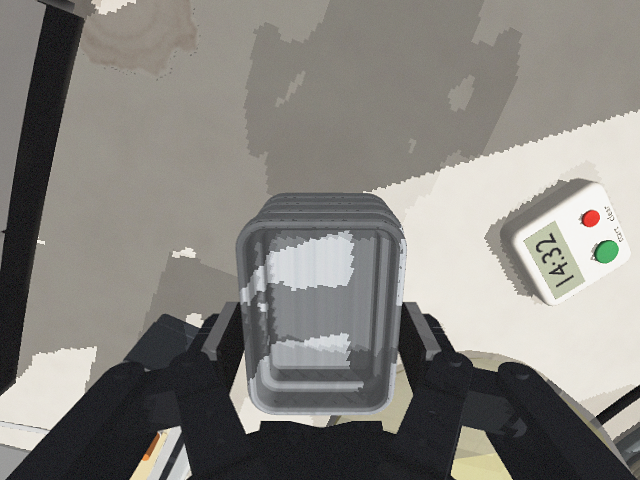

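View pics/d3s.png

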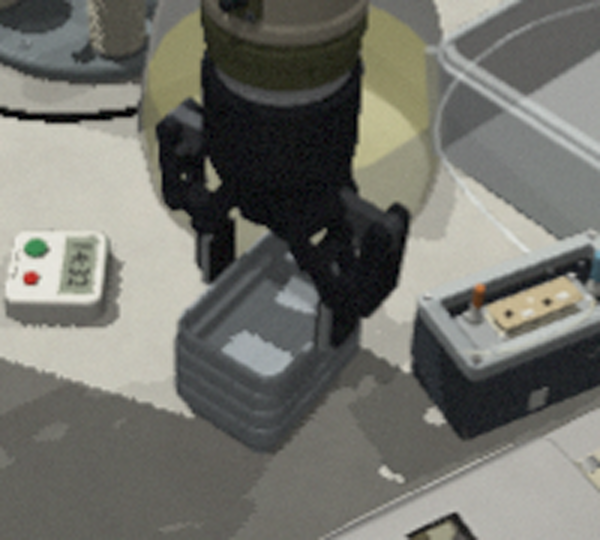

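send_rows([
  [0,0,0.006,0,120],
  [0,0,0.006,0,120],
  [0,0,0,0,120],
  [0,0,0,0,120],
])

```text
clock: 12.7
tcp_pos: [0.4593, -0.1684, 0.0672]
orientation: [0.0, 0.573, 0.82, 0.0]
wrist_force: [-0.1, -0.4, -1.3]
finger_gap: 0.0669
```

Run:
```python
from h import *
s=monitor.get_state(); print(s["clock"],s["tcp_pos"],yaw(s),s["finger_gap"],s["wrist_force"])
r=cam("side"); save(r,"d4s.png",crop=(290,280,410,400),s=5)
r=cam("wrist"); save(r,"d4.png")
```

```text
12.7 [ 0.45933895 -0.16842468  0.06715933] 110.07721346520242 0.06685724900314656 [-0.12228384 -0.40373477 -1.28169862]
```

View pics/d4.png

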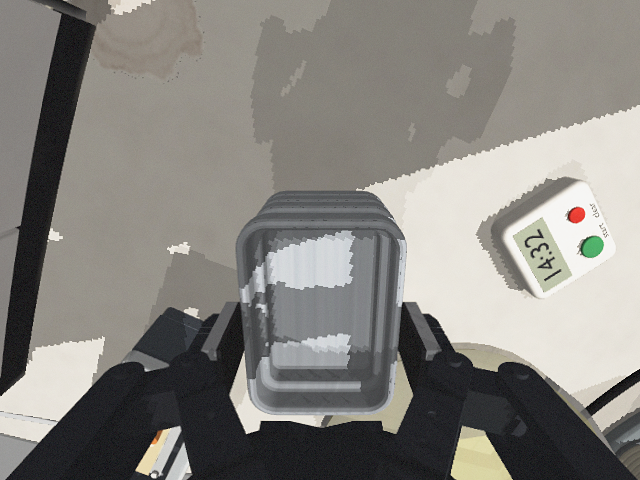

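View pics/d4s.png

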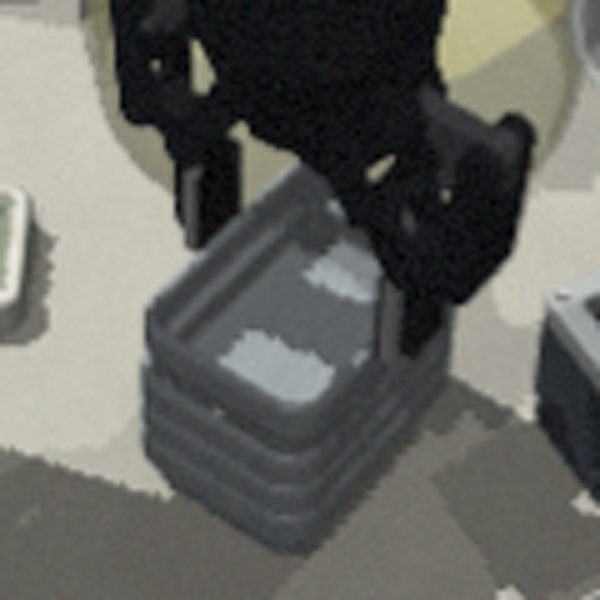

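send_rows([
  [0,0,0.02,0,120],
  [0,0,0.03,0,120],
  [0,0,0.04,0,120],
  [-0.02,0.005,0.04,0,120],
  [-0.03,0.03,0.03,0,120],
  [-0.03,0.045,0.02,2,120],
  [0,0.045,0,2,120],
  [0,0.045,0,2,120],
  [0,0.045,0,2,120],
  [0,0.045,0,2,120],
  [0,0,0,0,120],
])

```text
clock: 13.9
tcp_pos: [0.3832, 0.0893, 0.2429]
orientation: [-0.001, 0.495, 0.869, 0.001]
wrist_force: [0.4, -0.5, -0.6]
finger_gap: 0.0666
```

Run:
```python
from h import *
s=monitor.get_state(); print(s["clock"],s["tcp_pos"],yaw(s),s["finger_gap"],s["wrist_force"])
r=cam("side"); save(r,"e1.png")
r=cam("wrist"); save(r,"e2.png")
det(["tray_1"],["side"])
```

```text
13.9 [0.38317647 0.08929211 0.24292716] 120.6042779860754 0.06657513469123388 [ 0.36295797 -0.49300202 -0.62573065]
tray_1 side [(0.84, [0.46, -0.165, -0.0]), (0.83, [0.46, -0.165, 0.013]), (0.71, [0.385, 0.092, 0.231]), (0.71, [0.46, -0.169, 0.026]), (0.42, [0.48, 0.23, 0.009])]
```

View pics/e1.png

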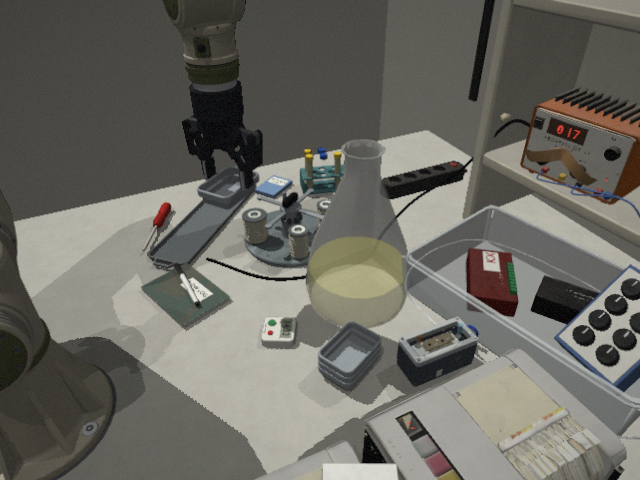

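View pics/e2.png

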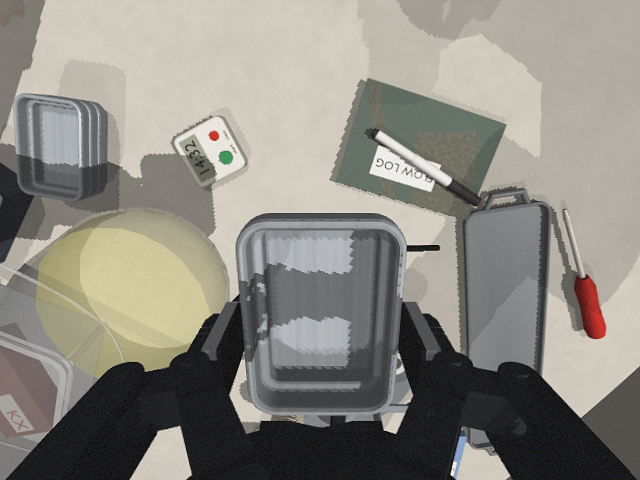

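send_rows([
  [0.005,0.045,0,2,120],
  [0.005,0.045,0,2,120],
  [0.01,0.045,0,2,120],
  [0.015,0.045,0,2,120],
  [0.015,0.045,0,1.7,120],
  [0.02,0.045,0,0,120],
  [0.02,0.045,-0.02,0,120],
  [0.002,0.026,-0.03,0,120],
  [0,0,-0.04,0,120],
  [0,0,0,0,120],
  [0,0,0,0,120],
])

```text
clock: 15.15
tcp_pos: [0.4755, 0.4209, 0.1537]
orientation: [-0.001, 0.426, 0.905, -0.001]
wrist_force: [-0.1, 0.4, -1.1]
finger_gap: 0.0666
```

Run:
```python
from h import *
s=monitor.get_state(); print(s["clock"],s["tcp_pos"],yaw(s),s["finger_gap"],s["wrist_force"])
det(["carrier"],["wrist","side"])
r=cam("wrist"); 
c=np.array([.418,.381]); a=np.radians(40.3); u=np.array([np.cos(a),np.sin(a)]); n=np.array([-u[1],u[0]])
pts=[[*(c+sx*.18*u+sy*.05*n),.011] for sx in(-1,-.5,0,.5,1) for sy in (-1,1)]
save(r,"e3.png",pts=proj(r,np.array(pts)))
r=cam("side"); save(r,"e4.png",crop=(130,130,330,290),s=4,pts=proj(r,np.array(pts)))
```

```text
15.15 [0.47547607 0.4208667  0.15366678] 129.61882667276407 0.06661770188329796 [-0.05652377  0.38184271 -1.06134155]
carrier wrist [(0.81, [0.419, 0.38, 0.001])]
carrier side [(0.57, [0.42, 0.381, 0.004])]
```

View pics/e3.png

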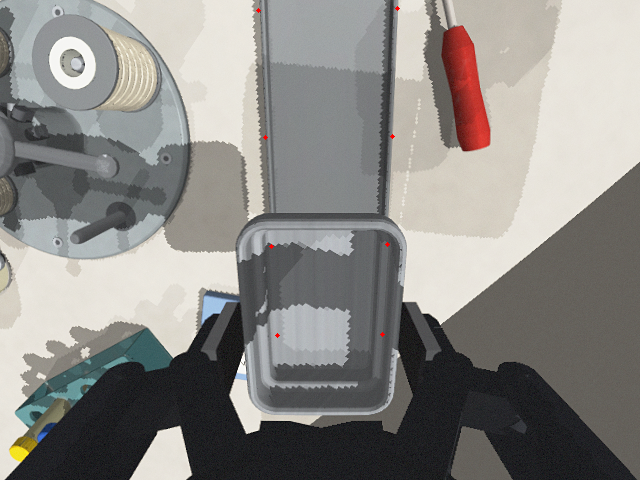

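View pics/e4.png

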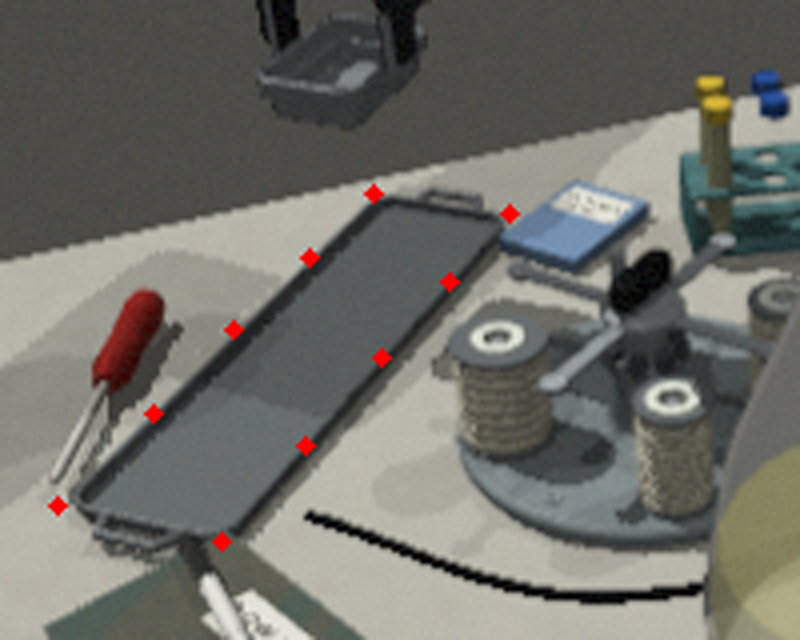

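send_rows([
  [0,0.0085,-0.03,0.7,120],
  [0,0,-0.04,0,120],
  [0,0,-0.04,0,120],
  [0,0,-0.02,0,120],
  [0,0,-0.004,0,120],
  [0,0,0,0,120],
  [0,0,0,0,120],
])

```text
clock: 16.05
tcp_pos: [0.4767, 0.4325, 0.0228]
orientation: [0.001, 0.419, 0.908, 0.002]
wrist_force: [0.8, -0.2, -0.9]
finger_gap: 0.0664
```

Run:
```python
from h import *
s=monitor.get_state(); print(s["clock"],s["tcp_pos"],yaw(s),s["finger_gap"],s["wrist_force"])
r=cam("wrist"); save(r,"e5.png")
```

```text
16.05 [0.4766869  0.43247784 0.02284813] 130.4665496018747 0.06636306545993723 [ 0.76358756 -0.23300125 -0.89162534]
```

View pics/e5.png

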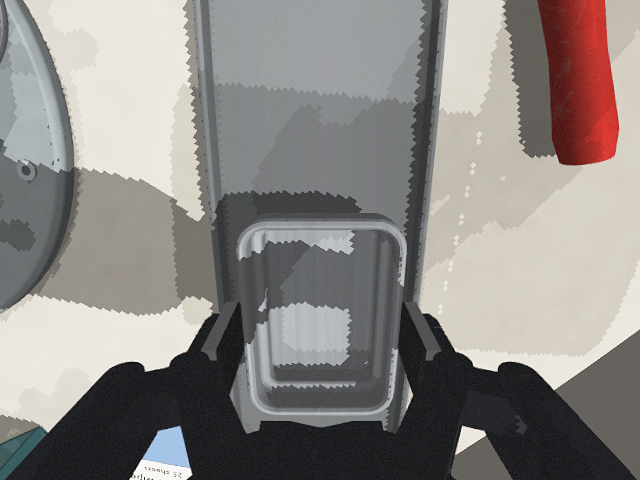

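send_rows([
  [0,0,-0.003,0,120],
  [0,0,-0.003,0,120],
  [0,0,0,0,120],
  [0,0,0,0,30],
  [0,0,0,0,20],
  [0,0,0,0,10],
  [0,0,0.03,0,0],
  [0,0,0.04,0,0],
  [-0.02,-0.03,0.04,0,0],
  [-0.02,-0.045,0.04,0,0],
  [-0.02,-0.045,0.03,0,0],
  [0,0,0,0,0],
])

```text
clock: 17.3
tcp_pos: [0.4227, 0.3268, 0.1829]
orientation: [0.001, 0.42, 0.908, 0.001]
wrist_force: [1.0, 0.4, 1.0]
finger_gap: 0.0853
```

```bash
cat >> h.py <<'E'
def trayfit(r,zlo,zhi,c0,yaw0,rad=.07):
    P=cloud(r);h=P[...,2]; m=(h>zlo)&(h<zhi)&(np.hypot(P[...,0]-c0[0],P[...,1]-c0[1])<rad)
    return m.sum(),rectfit(P[m],c0=c0,yaw0=np.radians(yaw0)),P[m][:,2].mean()
C=np.array([.4185,.381]); CA=np.radians(40.3); CU=np.array([np.cos(CA),np.sin(CA)]); CN=np.array([-CU[1],CU[0]])
def incar(p): d=np.asarray(p)[:2]-C; return round(float(d@CU),4),round(float(d@CN),4)
E
python3 - <<'E'
from h import *
s=monitor.get_state(); print(s["clock"],s["tcp_pos"],yaw(s),s["finger_gap"],s["wrist_force"])
r=cam("wrist"); save(r,"e6.png"); t=trayfit(r,.024,.038,(.476,.431),40); print(t,incar(t[1][0]))
det(["tray_1","carrier"],["wrist"])
det(["tray_1"],["side"])
E
```

```text
17.3 [0.4226698  0.32679027 0.18289208] 130.36407679676645 0.08531532602127069 [1.03965131 0.37639394 0.97046972]
(np.int64(1608), (array([0.47657518, 0.43211591]), np.float64(40.1344918152229), np.float64(4.96317368209359e-05), np.float64(0.0)), np.float64(0.02912187402117217)) (0.0774, 0.0014)
tray_1 wrist [(0.58, [0.478, 0.434, 0.001])]
carrier wrist [(0.86, [0.416, 0.38, 0.0])]
tray_1 side [(0.96, [0.458, -0.163, 0.001]), (0.89, [0.461, -0.168, 0.03]), (0.71, [0.458, -0.163, 0.014]), (0.7, [0.478, 0.426, 0.141])]
```

View pics/e6.png

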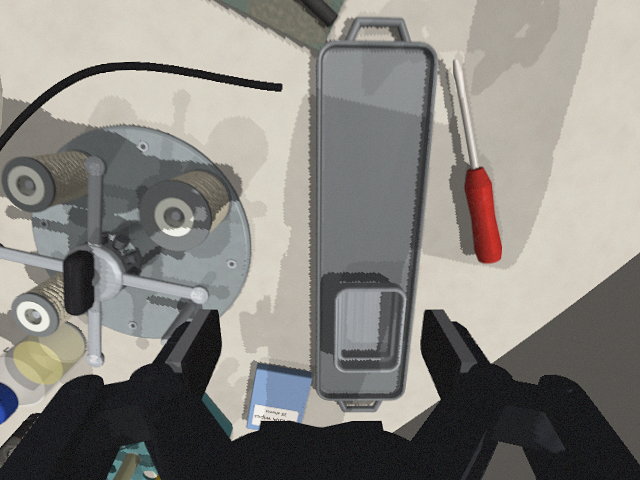

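send_rows([
  [-0.01,-0.045,0.02,-2,0],
  [-0.01,-0.045,0.02,-2,0],
  [-0.01,-0.045,0.02,-2,0],
  [-0.005,-0.045,0,-2,0],
  [0,-0.045,0,-2,0],
  [0,-0.045,0,-2,0],
  [0,-0.045,0,-2,0],
  [0,-0.045,0,-2,0],
  [0,-0.045,0,-2,0],
  [0.02,-0.045,0,-2,0],
  [0.02,-0.02,0,0,0],
  [0,0,0,0,0],
])

```text
clock: 18.7
tcp_pos: [0.4311, -0.1432, 0.2367]
orientation: [-0.001, 0.571, 0.821, -0.0]
wrist_force: [-0.6, 0.5, -1.5]
finger_gap: 0.0856
```

Run:
```python
from h import *
s=monitor.get_state(); print(s["clock"],s["tcp_pos"],yaw(s),s["finger_gap"],s["wrist_force"])
r=cam("wrist"); save(r,"f1.png"); t=trayfit(r,.048,.064,(.459,-.167),20); print(t)
det(["tray_1"],["wrist"])
```

```text
18.7 [ 0.4311073  -0.14315685  0.23674029] 110.31699850700024 0.08557690616453827 [-0.62750844  0.47896415 -1.54944503]
(np.int64(1613), (array([ 0.45921361, -0.16719691]), np.float64(19.775368352854844), np.float64(4.5499486727436004e-05), np.float64(0.0)), np.float64(0.05442381742627828))
tray_1 wrist [(0.72, [0.456, -0.168, 0.029])]
```

View pics/f1.png

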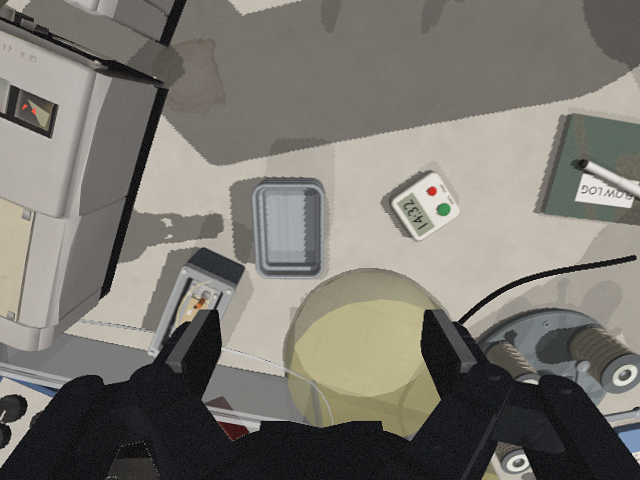

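send_rows([
  [0.014,-0.012,-0.03,-0.5,20],
  [0.014,-0.012,-0.04,0,20],
  [0,0,-0.04,0,20],
  [0,0,-0.04,0,20],
  [0,0,-0.02,0,20],
  [0,0,0,0,20],
  [0,0,0,0,20],
])

```text
clock: 19.5
tcp_pos: [0.4563, -0.1631, 0.0687]
orientation: [-0.001, 0.573, 0.82, 0.0]
wrist_force: [1.1, 0.0, 0.1]
finger_gap: 0.079
```

send_rows([
  [0.003,-0.004,-0.015,0,20],
  [0,0,-0.0125,0,20],
  [0,0,0,0,20],
  [0,0,0,0,20],
], newtons=40)

```text
clock: 19.9
tcp_pos: [0.4603, -0.1683, 0.0425]
orientation: [0.001, 0.573, 0.819, 0.0]
wrist_force: [0.3, -0.1, -0.4]
finger_gap: 0.0784
```

send_rows([
  [0,0,-0.001,0,120],
  [0,0,0,0,120],
  [0,0,0,0,120],
  [0,0,0,0,120],
  [0,0,0,0,120],
  [0,0,0,0,120],
  [0,0,0.006,0,120],
  [0,0,0.006,0,120],
  [0,0,0,0,120],
  [0,0,0,0,120],
])

```text
clock: 20.9
tcp_pos: [0.4597, -0.1684, 0.0524]
orientation: [0.0, 0.574, 0.819, 0.0]
wrist_force: [-0.3, 0.3, -1.3]
finger_gap: 0.0665
```

Run:
```python
from h import *
s=monitor.get_state(); print(s["clock"],s["tcp_pos"],yaw(s),s["finger_gap"],s["wrist_force"])
r=cam("side"); save(r,"f2s.png",crop=(290,280,410,400),s=5)
```

```text
20.9 [ 0.4596972  -0.16835065  0.0524471 ] 109.97722094306242 0.06648971660372002 [-0.27448345  0.26482044 -1.32548499]
```

View pics/f2s.png

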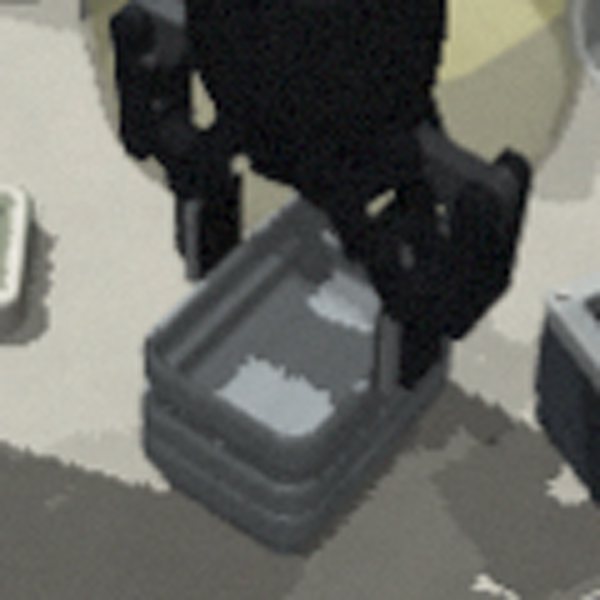

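send_rows([
  [0,0,0.02,0,120],
  [0,0,0.03,0,120],
  [0,0,0.04,0,120],
  [-0.02,0.005,0.04,0,120],
  [-0.03,0.03,0.04,0,120],
  [-0.03,0.045,0.02,2,120],
  [0,0.045,0,2,120],
  [0,0.045,0,2,120],
  [0,0.045,0,2,120],
  [0,0.045,0,2,120],
  [0,0.045,0,2,120],
  [0,0.045,0,2,120],
])

```text
clock: 22.15
tcp_pos: [0.3872, 0.1734, 0.2336]
orientation: [0.0, 0.469, 0.883, 0.0]
wrist_force: [0.8, 0.2, -0.9]
finger_gap: 0.0665
```

send_rows([
  [-0.005,0.045,0,2,120],
  [-0.005,0.045,0,2,120],
  [-0.005,0.045,-0.03,2,120],
  [-0.005,0.02,-0.04,2.3,120],
  [0,0,-0.04,0,120],
  [0,0,-0.02,0,120],
  [0,0,0,0,120],
  [0,0,0,0,120],
])

```text
clock: 22.95
tcp_pos: [0.368, 0.3229, 0.1062]
orientation: [-0.0, 0.405, 0.915, -0.0]
wrist_force: [0.1, 0.2, -0.1]
finger_gap: 0.0668
```

Run:
```python
from h import *
s=monitor.get_state(); print(s["clock"],s["tcp_pos"],yaw(s),s["finger_gap"],s["wrist_force"])
det(["carrier","tray_1"],["side"])
r=cam("wrist"); save(r,"f3.png")
r=cam("side"); save(r,"f3s.png")
```

```text
22.95 [0.36804774 0.32286084 0.10623506] 132.27378765039066 0.06680488736463258 [ 0.06232983  0.18907653 -0.09189702]
carrier side [(0.58, [0.418, 0.38, 0.002])]
tray_1 side [(0.9, [0.462, -0.17, 0.04]), (0.88, [0.457, -0.165, 0.001]), (0.85, [0.459, -0.166, 0.012]), (0.63, [0.477, 0.432, -0.001])]
```

View pics/f3s.png

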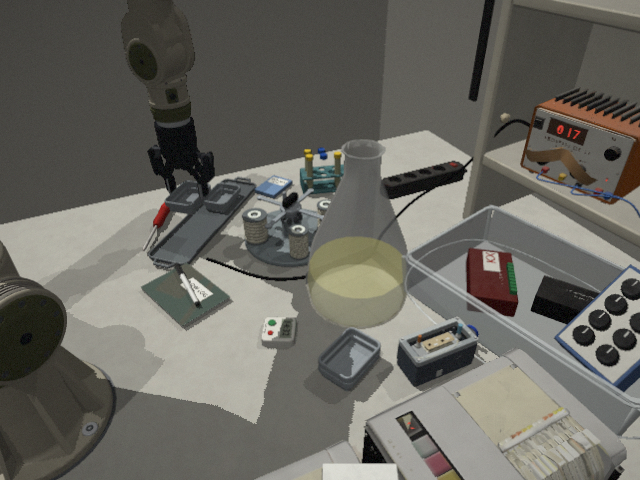

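View pics/f3.png

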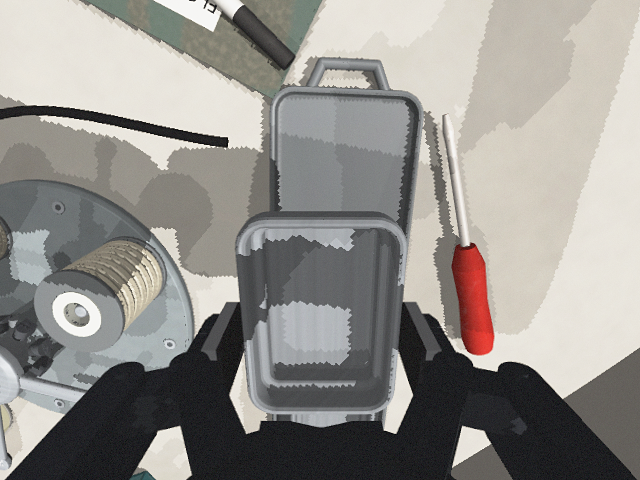

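send_rows([
  [-0.006,0.008,-0.03,-2,120],
  [0,0,-0.03,0,120],
  [0,0,-0.02,0,120],
  [0,0,0,0,120],
  [0,0,0,0,120],
])

```text
clock: 23.65
tcp_pos: [0.3627, 0.3312, 0.0271]
orientation: [0.0, 0.421, 0.907, 0.0]
wrist_force: [-0.1, 0.1, -1.0]
finger_gap: 0.0667
```

Run:
```python
from h import *
s=monitor.get_state(); print(s["clock"],s["tcp_pos"],yaw(s),s["wrist_force"],incar(s["tcp_pos"]))
```

```text
23.65 [0.36270681 0.33119705 0.02709548] 130.26239347190963 [-0.09671871  0.10279956 -0.99054855] (-0.0748, -0.0019)
```

send_rows([
  [-0.001,0.001,-0.005,0,120],
  [0,0,-0.005,0,120],
  [0,0,0,0,120],
  [0,0,0,0,30],
  [0,0,0,0,20],
  [0,0,0,0,10],
  [0,0,0.03,0,0],
  [0,0,0.04,0,0],
  [0.01,-0.02,0.04,0,0],
  [0.01,-0.02,0.04,0,0],
  [0,0,0.04,0,0],
  [0,0,0,0,0],
])

```text
clock: 24.85
tcp_pos: [0.3843, 0.293, 0.2118]
orientation: [0.003, 0.421, 0.907, 0.004]
wrist_force: [0.5, 0.4, 0.6]
finger_gap: 0.0856
```

Run:
```python
from h import *
s=monitor.get_state(); print(s["clock"],s["tcp_pos"],yaw(s),s["finger_gap"],s["wrist_force"])
r=cam("wrist"); save(r,"f4.png"); 
for c0 in [(.4765,.432),(.362,.332)]:
    t=trayfit(r,.024,.038,c0,40,.062); print(t,incar(t[1][0]))
```

```text
24.85 [0.38429099 0.29302428 0.21180154] 130.20829243189175 0.08558786017705906 [0.52492217 0.41231128 0.57887514]
(np.int64(1233), (array([0.47605101, 0.43150563]), np.float64(39.64855996902848), np.float64(3.568578852709977e-05), np.float64(0.0)), np.float64(0.02901844288062404)) (0.0766, 0.0013)
(np.int64(1651), (array([0.36203831, 0.33203172]), np.float64(40.21438078453274), np.float64(4.860314429958423e-05), np.float64(0.0)), np.float64(0.029480559181578502)) (-0.0747, -0.0008)
```

View pics/f4.png

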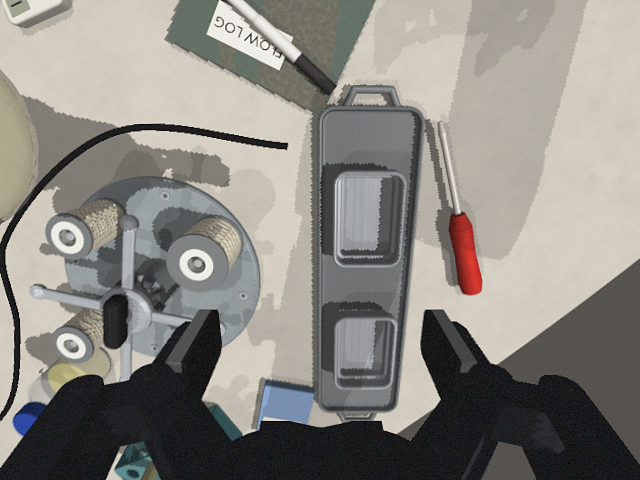

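```bash
cat >> h.py <<'E'
def circfit(r,c0,z0,rad=.021,rr=.03,dz=.005):
    from scipy.optimize import least_squares
    P=cloud(r); m=(np.abs(P[...,2]-z0)<dz)&(np.hypot(P[...,0]-c0[0],P[...,1]-c0[1])<rr)
    Y=P[m][:,:2]
    # top disc is a full annulus: min enclosing
    (cx,cy),R_=cv2.minEnclosingCircle((Y*1000).astype(np.float32))
    f=lambda p: np.maximum(np.hypot(*(Y-p).T)-rad,0)+np.maximum(.008-np.hypot(*(Y-p).T),0)
    q=least_squares(f,Y.mean(0),loss="soft_l1",f_scale=.001)
    return len(Y),Y.mean(0).round(4),(round(cx/1e3,4),round(cy/1e3,4),round(R_/1e3,4)),q.x.round(4)
E
python3 - <<'E'
from h import *
r=cam("wrist")
print(circfit(r,(.534,.133),.076)); print(circfit(r,(.632,.186),.076)); print(circfit(r,(.48,.232),.076,rad=.027,rr=.035))
E
```

```text
(1698, array([0.5299, 0.1333]), (0.5315, 0.1326, 0.0219), array([0.5319, 0.1326]))
(1229, array([0.6296, 0.1854]), (0.6313, 0.1856, 0.0219), array([0.6313, 0.1851]))
(2795, array([0.4777, 0.2327]), (0.4788, 0.2328, 0.0274), array([0.4795, 0.2331]))
```

send_rows([
  [0.02,-0.02,0,5,20],
  [0.02,-0.03,0,5,20],
  [0.02,-0.03,0,5,20],
  [0.02,-0.03,0,5,20],
  [0.02,-0.03,0,5,20],
  [0.02,-0.02,0,5,20],
  [0.02,0,0,3,20],
  [0,0,0,0,20],
  [0,0,0,0,20],
])

```text
clock: 25.85
tcp_pos: [0.5198, 0.132, 0.2043]
orientation: [-0.002, 0.146, 0.989, -0.0]
wrist_force: [0.6, -0.2, -0.9]
finger_gap: 0.0786
```

Run:
```python
from h import *
s=monitor.get_state(); print(s["clock"],s["tcp_pos"],yaw(s),s["finger_gap"],s["wrist_force"])
r=cam("wrist"); save(r,"g1.png")
print(circfit(r,(.534,.133),.076)); print(circfit(r,(.632,.186),.076)); print(circfit(r,(.48,.232),.076,rad=.027,rr=.035))
```

```text
25.85 [0.5198414  0.13203232 0.20426096] 163.22764558564913 0.078597509923339 [ 0.59730256 -0.17296253 -0.94429257]
(1890, array([0.5319, 0.1319]), (0.532, 0.1325, 0.0212), array([0.5325, 0.133 ]))
(541, array([0.6249, 0.1789]), (0.6317, 0.1847, 0.0211), array([0.6316, 0.1847]))
(2029, array([0.4833, 0.2295]), (0.4799, 0.2326, 0.0272), array([0.479, 0.233]))
```

View pics/g1.png

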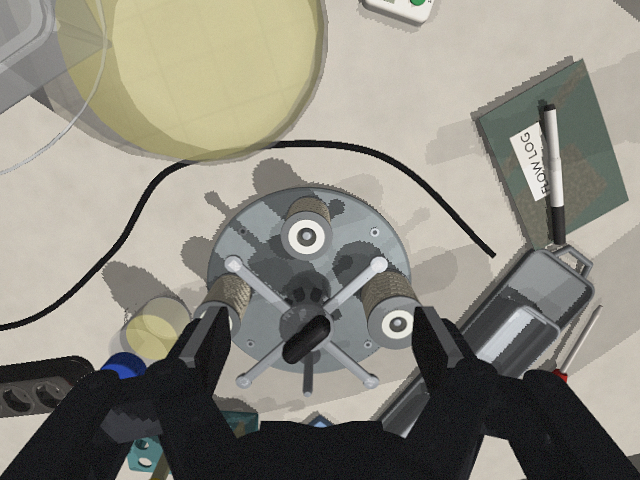

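send_rows([
  [0.012,0.001,-0.03,0,75],
  [0,0,-0.03,0,75],
  [0,0,-0.03,0,75],
  [0,0,0,0,75],
  [0,0,0,0,75],
])

```text
clock: 26.4
tcp_pos: [0.5318, 0.1335, 0.1162]
orientation: [-0.001, 0.145, 0.989, -0.0]
wrist_force: [-0.1, 1.0, -0.0]
finger_gap: 0.0604
```

Run:
```python
from h import *
s=monitor.get_state(); print(s["clock"],s["tcp_pos"],yaw(s),s["finger_gap"],s["wrist_force"])
r=cam("wrist"); save(r,"g2.png")
print(circfit(r,(.532,.133),.076))
```

```text
26.4 [0.53184975 0.1335056  0.11620861] 163.32208443726643 0.0603767392894505 [-0.14857836  1.00606445 -0.01558922]
(3745, array([0.5318, 0.1316]), (0.532, 0.1326, 0.0212), array([0.5321, 0.1332]))
```

View pics/g2.png

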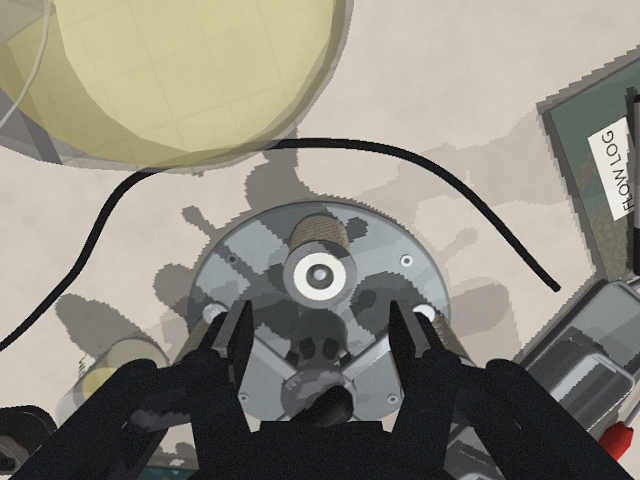

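send_rows([
  [0,-0.001,-0.03,0,75],
  [0,0,-0.03,0,75],
  [0,0,-0.014,0,75],
  [0,0,0,0,75],
  [0,0,0,0,200],
  [0,0,0,0,200],
  [0,0,0,0,200],
  [0,0,0,0,200],
  [0,0,0,0,200],
], newtons=40)

```text
clock: 27.35
tcp_pos: [0.5349, 0.1323, 0.0443]
orientation: [0.002, 0.145, 0.989, 0.001]
wrist_force: [-0.0, -0.2, 6.3]
finger_gap: 0.0412
```

send_rows([
  [0,0,0.02,0,200],
  [0,0,0.03,0,200],
  [0,0,0.04,0,200],
  [0,0,0.04,0,200],
  [0,0,0.04,0,200],
  [0,0,0.02,0,200],
  [0,0,0,0,200],
])

```text
clock: 28.05
tcp_pos: [0.5353, 0.1322, 0.2366]
orientation: [0.004, 0.145, 0.989, 0.001]
wrist_force: [0.5, -0.5, -0.5]
finger_gap: 0.0415
```

Run:
```python
from h import *
s=monitor.get_state(); print(s["clock"],s["tcp_pos"],yaw(s),s["finger_gap"],s["wrist_force"])
r=cam("wrist"); save(r,"g3.png")
r=cam("side"); save(r,"g3s.png",crop=(100,60,420,300),s=2.5)
```

```text
28.05 [0.53529142 0.13221648 0.23663398] 163.28123143368092 0.0415064469851195 [ 0.45061122 -0.53383604 -0.54944413]
```

View pics/g3.png

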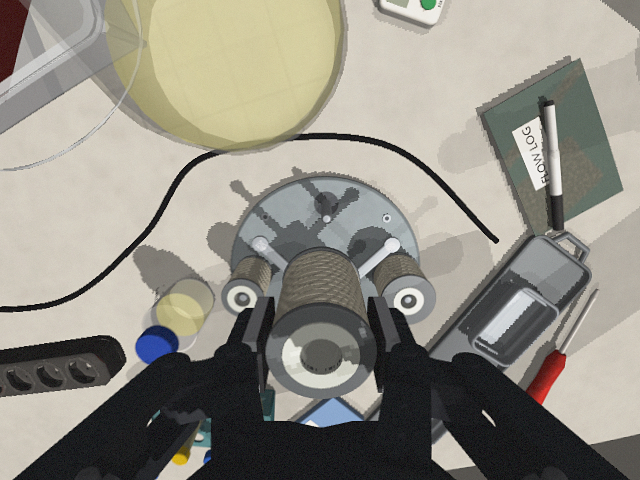

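View pics/g3s.png

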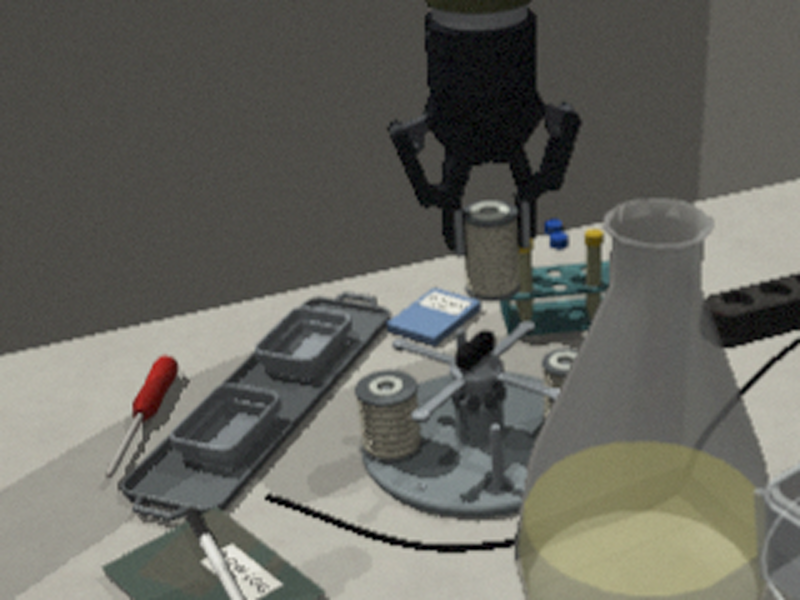

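send_rows([
  [-0.008,0.04,0,-6,200],
  [-0.008,0.04,0,-6,200],
  [-0.008,0.04,0,-6,200],
  [-0.008,0.04,0,-6,200],
  [-0.008,0.04,0,-6,200],
  [-0.008,0.04,0,-3,200],
  [-0.008,0.04,0,0,200],
  [-0.003,0.02,-0.03,0,200],
  [0,0,-0.05,0,200],
  [0,0,-0.02,0,200],
  [0,0,0,0,200],
  [0,0,0,0,200],
])

```text
clock: 29.35
tcp_pos: [0.4734, 0.4315, 0.131]
orientation: [-0.001, 0.42, 0.907, -0.001]
wrist_force: [0.3, -0.1, -0.3]
finger_gap: 0.0412
```

Run:
```python
from h import *
s=monitor.get_state(); print(s["clock"],s["tcp_pos"],yaw(s),s["finger_gap"],s["wrist_force"],incar(s["tcp_pos"]))
r=cam("wrist"); save(r,"g4.png")
r=cam("side"); save(r,"g4s.png",crop=(100,60,340,300),s=2.5)
for c0 in [(.4765,.432),(.362,.332)]:
    t=trayfit(r,.024,.038,c0,40,.062); print(t,incar(t[1][0]))
det(["tray_1"],["side"])
```

```text
29.35 [0.47343846 0.43145785 0.13103371] 130.27518066439168 0.041196040051833784 [ 0.32595441 -0.07309883 -0.26616899] (0.0745, 0.0029)
(np.int64(291), (array([0.47812959, 0.43036839]), np.float64(40.88235625800673), np.float64(3.582049927697136e-05), np.float64(0.0)), np.float64(0.02886457054056321)) (0.0774, -0.0009)
(np.int64(372), (array([0.36305225, 0.33074496]), np.float64(39.80196623018366), np.float64(2.583771870683014e-05), np.float64(0.0)), np.float64(0.029017818937759173)) (-0.0748, -0.0025)
tray_1 side [(0.85, [0.363, 0.33, 0.002]), (0.85, [0.458, -0.166, 0.0]), (0.8, [0.46, -0.16, 0.014]), (0.7, [0.395, -0.039, -0.002])]
```

View pics/g4.png

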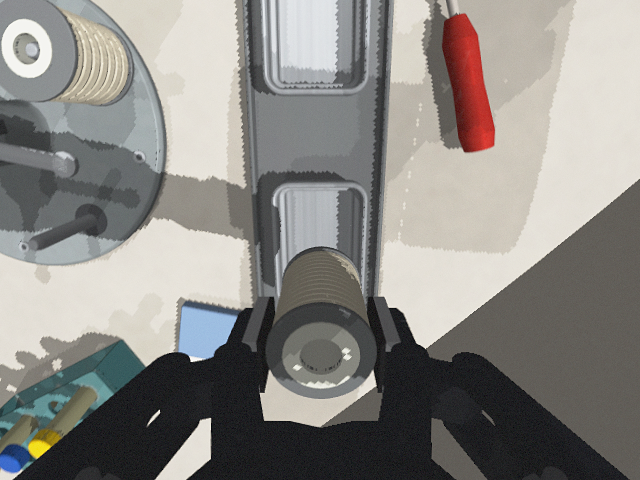

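View pics/g4s.png

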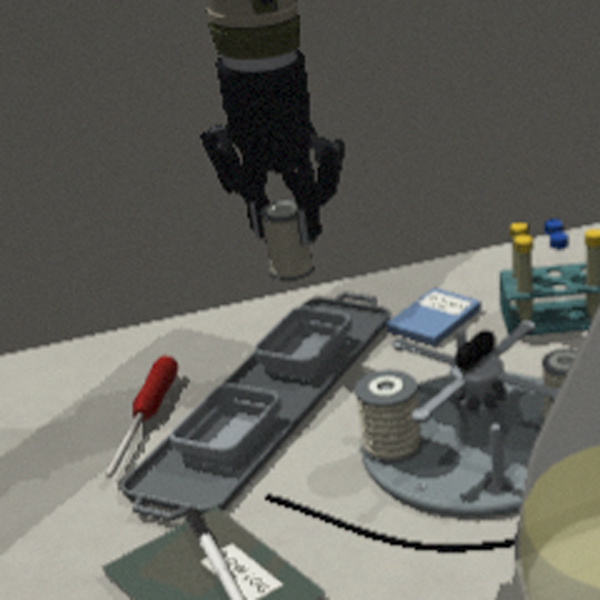

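send_rows([
  [0.002,0,-0.03,0,200],
  [0,0,-0.03,0,200],
  [0,0,-0.015,0,200],
  [0,0,0,0,200],
  [0,0,0,0,200],
])

```text
clock: 30.0
tcp_pos: [0.4771, 0.4324, 0.0587]
orientation: [0.0, 0.421, 0.907, 0.001]
wrist_force: [0.3, -0.0, -0.8]
finger_gap: 0.0412
```

Run:
```python
from h import *
s=monitor.get_state(); print(s["clock"],s["tcp_pos"],yaw(s),s["finger_gap"],s["wrist_force"],incar(s["tcp_pos"]))
r=cam("wrist"); save(r,"g5.png")
```

```text
30.0 [0.47705993 0.43240803 0.05870818] 130.26188726895796 0.041183894956143274 [ 0.26134196 -0.03932683 -0.75600414] (0.0779, 0.0013)
```

View pics/g5.png

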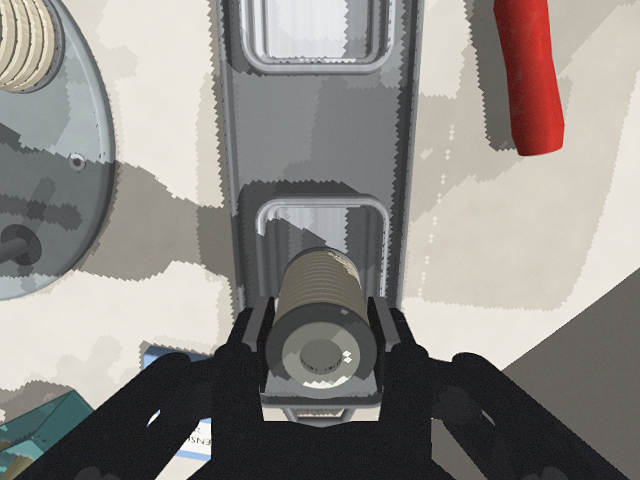

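send_rows([
  [0,0,-0.012,0,200],
  [0,0,-0.007,0,200],
  [0,0,0,0,200],
  [0,0,-0.003,0,200],
  [0,0,0,0,200],
])

```text
clock: 30.55
tcp_pos: [0.4763, 0.4321, 0.0373]
orientation: [0.0, 0.42, 0.907, 0.001]
wrist_force: [-4.3, -3.3, 11.7]
finger_gap: 0.0411
```

send_rows([
  [0,0,0.001,0,200],
  [0,0,0,0,120],
  [0,0,0,0,90],
  [0,0,0,0,75],
  [0,0,0,0,75],
  [0,0,0.03,0,75],
  [0,0,0.04,0,75],
  [0,0,0.04,0,60],
  [0,0,0.04,0,60],
  [-0.03,-0.03,0.02,0,20],
  [0,0,0,0,20],
])

```text
clock: 31.65
tcp_pos: [0.4446, 0.4007, 0.2098]
orientation: [0.001, 0.42, 0.907, 0.001]
wrist_force: [0.4, -0.2, -0.3]
finger_gap: 0.0785
```

Run:
```python
from h import *
s=monitor.get_state(); print(s["clock"],s["tcp_pos"],yaw(s),s["finger_gap"],s["wrist_force"])
r=cam("wrist"); save(r,"g6.png")
for c0 in [(.4765,.432),(.362,.332)]:
    t=trayfit(r,.024,.038,c0,40,.062); print(t,incar(t[1][0]))
print(circfit(r,(.4765,.432),.069))
det(["reel_1"],["wrist"])
r=cam("side"); save(r,"g6s.png",crop=(100,100,300,300),s=3)
```

```text
31.65 [0.44456246 0.40070138 0.20980184] 130.28260744849987 0.07846879384791769 [ 0.44774945 -0.20180065 -0.26017321]
(np.int64(1754), (array([0.47759603, 0.43352359]), np.float64(40.32578243539664), np.float64(0.012514956998095383), np.float64(0.0)), np.float64(0.029719598277619448)) (0.079, 0.0018)
(np.int64(1884), (array([0.36489282, 0.31359619]), np.float64(40.80548409184192), np.float64(4.9994151715473405e-05), np.float64(0.0)), np.float64(0.0299377104524449)) (-0.0845, -0.0167)
(1506, array([0.4754, 0.4311]), (0.4761, 0.4318, 0.0213), array([0.4761, 0.4317]))
reel_1 wrist [(0.77, [0.48, 0.432, 0.001]), (0.65, [0.631, 0.187, 0.013])]
```

View pics/g6.png

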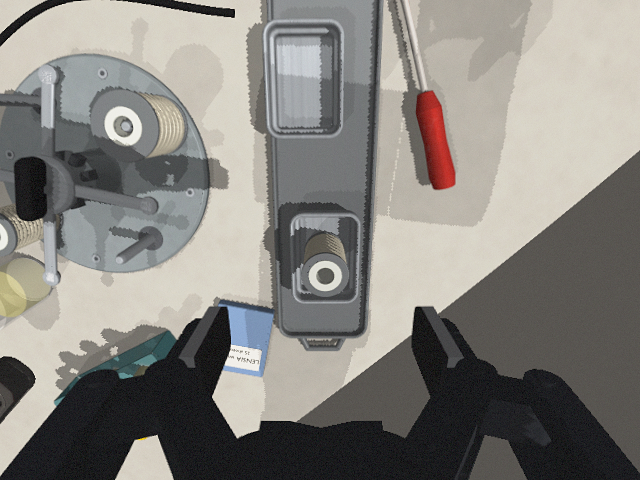

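View pics/g6s.png

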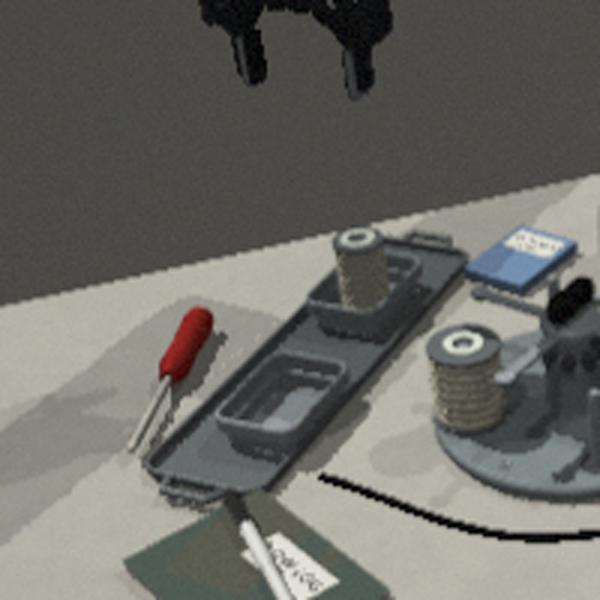

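send_rows([
  [-0.027,-0.029,0,0.5,20],
  [-0.027,-0.029,0,0,20],
  [-0.026,-0.029,0,0,20],
  [0,0,-0.04,0,20],
  [0,0,-0.04,0,20],
  [0,0,-0.04,0,20],
  [0,0,0,0,20],
  [0,0,0,0,20],
])

```text
clock: 32.6
tcp_pos: [0.3657, 0.3148, 0.0854]
orientation: [-0.001, 0.416, 0.909, -0.001]
wrist_force: [0.7, -0.3, 0.9]
finger_gap: 0.0789
```

Run:
```python
from h import *
s=monitor.get_state(); print(s["clock"],s["tcp_pos"],yaw(s),s["finger_gap"],s["wrist_force"])
r=cam("wrist"); save(r,"h1.png")
t=trayfit(r,.022,.040,(.365,.3136),40,.062); print(t,incar(t[1][0]))
P=cloud(r); m=(P[...,2]>.024)&(P[...,2]<.038)&(np.hypot(P[...,0]-.365,P[...,1]-.3136)<.062); Y=P[m]; A=np.c_[Y[:,:2]-Y[:,:2].mean(0),np.ones(len(Y))]; print("plane",np.linalg.lstsq(A,Y[:,2],rcond=None)[0])
```

```text
32.6 [0.36567584 0.31476042 0.08544843] 130.7826073795047 0.07888220202968985 [ 0.67167807 -0.34881697  0.89865515]
(np.int64(4370), (array([0.3642331 , 0.31302761]), np.float64(40.43950905870438), np.float64(0.00015043231494617015), np.float64(0.0)), np.float64(0.029050551335693703)) (-0.0854, -0.0167)
plane [-0.00471603 -0.0060593   0.02946005]
```

View pics/h1.png

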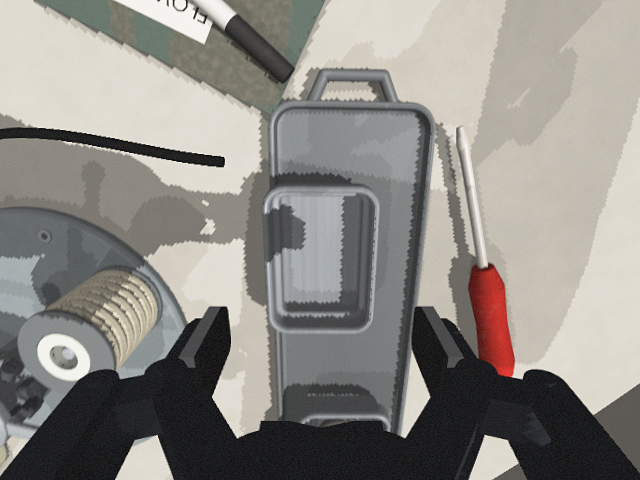

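send_rows([
  [-0.002,-0.002,-0.03,-0.4,20],
  [0,0,-0.03,0,20],
  [0,0,-0.009,0,20],
  [0,0,0,0,20],
  [0,0,0,0,120],
  [0,0,0,0,120],
  [0,0,0,0,120],
  [0,0,0,0,120],
  [0,0,0,0,120],
  [0,0,0.008,0,120],
  [0,0,0,0,120],
  [0,0,0,0,120],
])

```text
clock: 33.85
tcp_pos: [0.3648, 0.3136, 0.026]
orientation: [0.0, 0.42, 0.908, 0.001]
wrist_force: [-0.0, 0.8, -0.4]
finger_gap: 0.0659
```

Run:
```python
from h import *
s=monitor.get_state(); print(s["clock"],s["tcp_pos"],yaw(s),s["finger_gap"],s["wrist_force"],incar(s["tcp_pos"]))
r=cam("wrist"); save(r,"h2.png")
```

```text
33.85 [0.36483468 0.31356037 0.02601128] 130.3862093949705 0.0658690803824144 [-0.03688981  0.80079596 -0.43066032] (-0.0845, -0.0167)
```

View pics/h2.png

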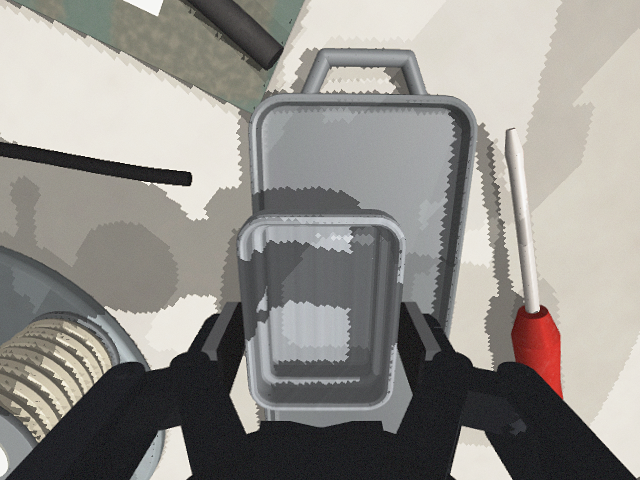

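send_rows([
  [-0.003,0.019,0,0,120],
  [0,0,0,0,120],
  [0,0,-0.005,0,120],
  [0,0,-0.0035,0,120],
  [0,0,0,0,120],
  [0,0,0,0,30],
  [0,0,0,0,20],
  [0,0,0,0,10],
  [0,0,0.03,0,0],
  [0,0,0.04,0,0],
  [0.01,-0.02,0.04,0,0],
  [0.01,-0.02,0.04,0,0],
])

```text
clock: 35.1
tcp_pos: [0.3807, 0.2914, 0.1674]
orientation: [-0.0, 0.419, 0.908, -0.001]
wrist_force: [1.2, -0.2, -0.2]
finger_gap: 0.085
```

send_rows([
  [0,0,0.04,0,0],
  [0,0,0,0,0],
])

```text
clock: 35.3
tcp_pos: [0.3843, 0.2928, 0.2117]
orientation: [0.003, 0.42, 0.907, 0.004]
wrist_force: [-0.7, 0.5, -0.1]
finger_gap: 0.0856
```

Run:
```python
from h import *
s=monitor.get_state(); print(s["clock"],s["tcp_pos"],yaw(s),s["finger_gap"],s["wrist_force"])
r=cam("wrist"); save(r,"h3.png")
t=trayfit(r,.022,.040,(.361,.333),40,.062); print(t,incar(t[1][0]))
print(circfit(r,(.632,.186),.076)); print(circfit(r,(.4765,.432),.069))
```

```text
35.3 [0.38430736 0.29279793 0.21172723] 130.2967627572855 0.0856277482258638 [-0.69704068  0.53913189 -0.06940419]
(np.int64(1741), (array([0.36065101, 0.33038645]), np.float64(39.98449589006358), np.float64(4.8496596257622226e-05), np.float64(0.0)), np.float64(0.029067132933818293)) (-0.0769, -0.0012)
(1213, array([0.6298, 0.1855]), (0.6321, 0.1851, 0.0217), array([0.6317, 0.1849]))
(1074, array([0.4748, 0.4303]), (0.4759, 0.4317, 0.0211), array([0.4757, 0.4317]))
```

View pics/h3.png

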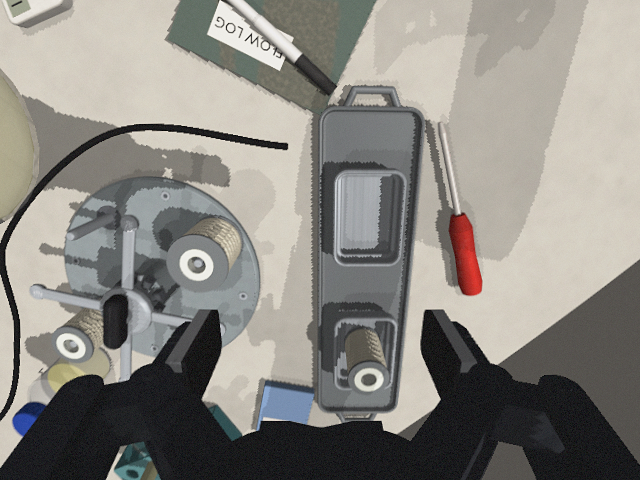

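send_rows([
  [0.03,-0.012,0,-8,20],
  [0.035,-0.016,0,-8,20],
  [0.035,-0.016,0,-8,20],
  [0.035,-0.016,0,-8,20],
  [0.035,-0.016,0,-8,20],
  [0.035,-0.016,0,-8,20],
  [0.03,-0.012,0,-8,20],
  [0.008,-0.003,0,-1,75],
  [0,0,-0.03,0,75],
  [0,0,-0.02,0,75],
  [0,0,0,0,75],
  [0,0,0,0,75],
])

```text
clock: 36.55
tcp_pos: [0.6229, 0.1852, 0.1556]
orientation: [-0.001, 0.802, 0.598, -0.001]
wrist_force: [0.0, 0.7, -0.1]
finger_gap: 0.0604
```

Run:
```python
from h import *
s=monitor.get_state(); print(s["clock"],s["tcp_pos"],yaw(s),s["finger_gap"],s["wrist_force"])
r=cam("wrist"); save(r,"i1.png")
print(circfit(r,(.632,.186),.076))
```

```text
36.55 [0.62289105 0.18523106 0.15557494] 73.45044339567772 0.06044111975531887 [ 0.01110695  0.66008112 -0.05848567]
(2601, array([0.631 , 0.1855]), (0.632, 0.185, 0.0214), array([0.6325, 0.1852]))
```

View pics/i1.png

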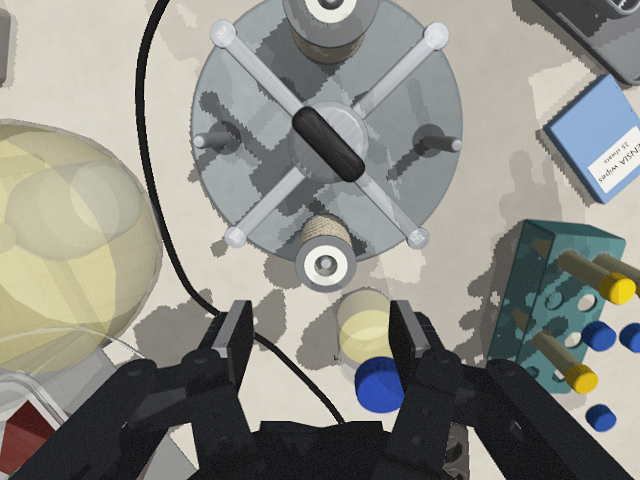

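send_rows([
  [0.007,0,-0.02,0,75],
  [0,0,-0.03,0,75],
  [0,0,-0.03,0,75],
  [0,0,-0.03,0,75],
  [0,0,0,0,75],
  [0,0,0,0,75],
])

```text
clock: 37.2
tcp_pos: [0.6315, 0.1853, 0.0479]
orientation: [0.0, 0.802, 0.598, 0.0]
wrist_force: [0.4, 0.5, 0.8]
finger_gap: 0.0601
```

Run:
```python
from h import *
s=monitor.get_state(); print(s["clock"],s["tcp_pos"],yaw(s),s["finger_gap"],s["wrist_force"])
r=cam("wrist"); save(r,"i2.png")
print(circfit(r,(.632,.186),.076))
```

```text
37.2 [0.63145783 0.18527546 0.04785304] 73.40821099457456 0.06007304168094627 [0.43662123 0.50602699 0.78864938]
(7903, array([0.6305, 0.1868]), (0.6334, 0.1901, 0.0258), array([0.6322, 0.1876]))
```

View pics/i2.png

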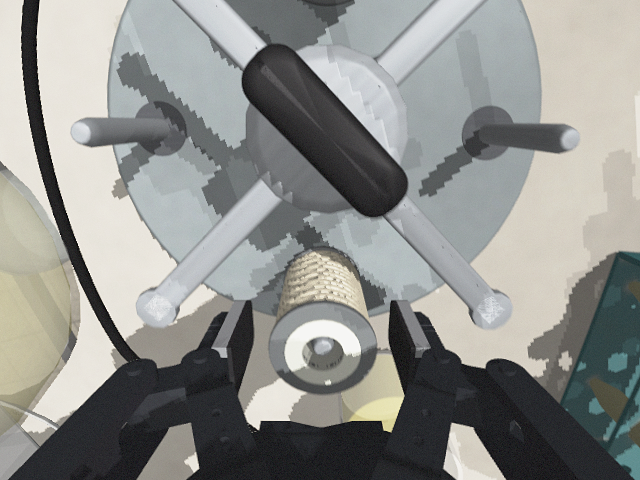

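Reel sits centred between the fingers (320,350), keeper arms clear. Lower 4 mm, close, lift.

send_rows([
  [0,0,-0.004,0,75],
  [0,0,0,0,75],
  [0,0,0,0,200],
  [0,0,0,0,200],
  [0,0,0,0,200],
  [0,0,0,0,200],
  [0,0,0,0,200],
], newtons=40)

```text
clock: 37.95
tcp_pos: [0.6318, 0.1851, 0.0437]
orientation: [0.0, 0.802, 0.597, 0.001]
wrist_force: [-0.3, 0.5, 4.6]
finger_gap: 0.0413
```

send_rows([
  [0,0,0.02,0,200],
  [0,0,0.03,0,200],
  [0,0,0.04,0,200],
  [0,0,0.04,0,200],
  [0,0,0.04,0,200],
  [0,0,0.02,0,200],
  [0,0,0,0,200],
])

```text
clock: 38.65
tcp_pos: [0.6328, 0.1853, 0.2365]
orientation: [0.001, 0.802, 0.597, 0.003]
wrist_force: [0.8, 0.9, -0.9]
finger_gap: 0.0416
```

send_rows([
  [-0.03,0.016,0,8,200],
  [-0.035,0.019,0,8,200],
  [-0.035,0.019,0,8,200],
  [-0.035,0.019,0,8,200],
  [-0.035,0.019,0,8,200],
  [-0.035,0.019,0,8,200],
  [-0.035,0.019,0,8,200],
  [-0.028,0.014,0,0.9,200],
  [0,0,-0.04,0,200],
  [0,0,-0.04,0,200],
  [0,0,0,0,200],
  [0,0,0,0,200],
])

```text
clock: 39.85
tcp_pos: [0.362, 0.3282, 0.1517]
orientation: [-0.001, 0.42, 0.907, -0.002]
wrist_force: [0.8, -0.5, -0.2]
finger_gap: 0.0416
```

Run:
```python
from h import *
s=monitor.get_state(); print(s["clock"],s["tcp_pos"],yaw(s),s["finger_gap"],s["wrist_force"],incar(s["tcp_pos"]))
r=cam("wrist"); save(r,"i3.png")
t=trayfit(r,.022,.040,(.361,.333),40,.062); print(t,incar(t[1][0]))
r=cam("side"); save(r,"i3s.png",crop=(100,60,420,300),s=2.5)
```

```text
39.85 [0.361993   0.32821074 0.15169209] 130.27668379296122 0.04164771503865758 [ 0.78974102 -0.46740914 -0.18981963] (-0.0772, -0.0037)
(np.int64(1805), (array([0.36134955, 0.33130214]), np.float64(40.24677122885845), np.float64(2.0952977876250533e-05), np.float64(0.0)), np.float64(0.029545148252671988)) (-0.0757, -0.0009)
```

View pics/i3.png

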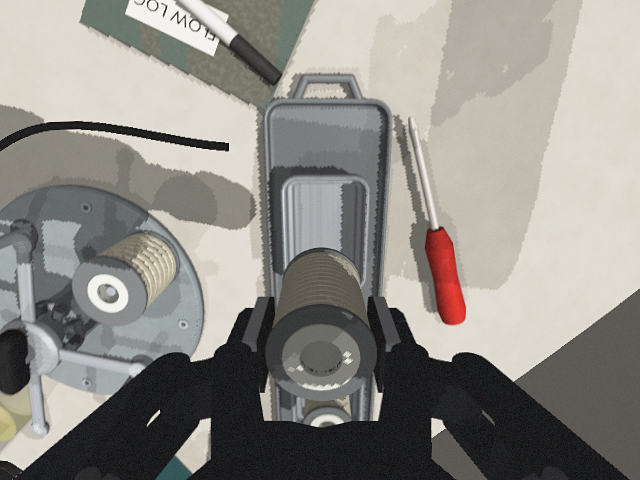

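View pics/i3s.png

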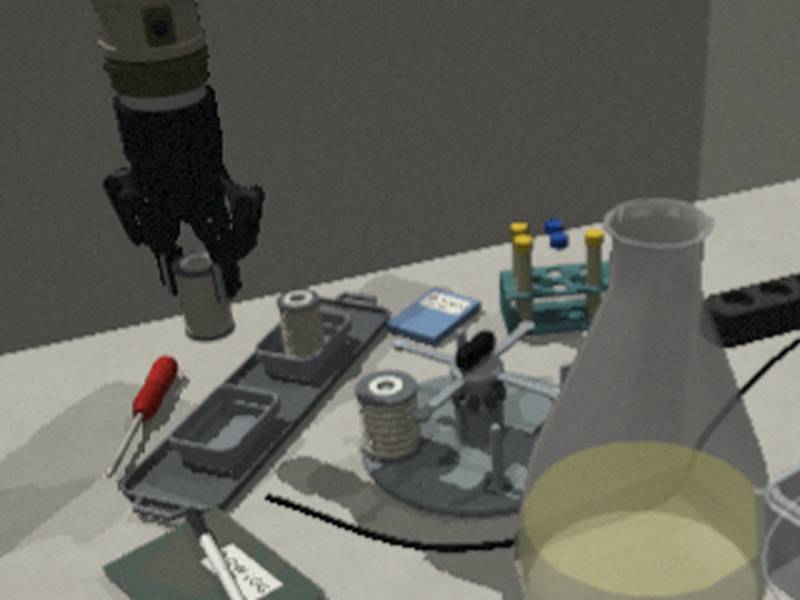

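send_rows([
  [-0.001,0.002,-0.03,0,200],
  [0,0,-0.03,0,200],
  [0,0,-0.03,0,200],
  [0,0,0,0,200],
  [0,0,0,0,200],
])

```text
clock: 40.45
tcp_pos: [0.3631, 0.3314, 0.0641]
orientation: [0.0, 0.421, 0.907, 0.001]
wrist_force: [0.3, -0.1, 0.3]
finger_gap: 0.0412
```

Run:
```python
from h import *
s=monitor.get_state(); print(s["clock"],s["tcp_pos"],yaw(s),s["finger_gap"],s["wrist_force"],incar(s["tcp_pos"]))
r=cam("wrist"); save(r,"i4.png")
```

```text
40.45 [0.36311858 0.33136561 0.06405909] 130.25374709260072 0.041233837423607624 [ 0.27216059 -0.09195794  0.28126909] (-0.0743, -0.002)
```

View pics/i4.png

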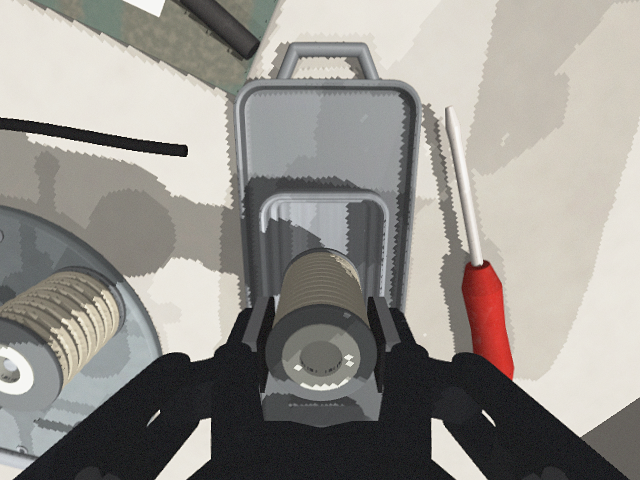

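send_rows([
  [-0.001,0.0005,-0.012,0,200],
  [0,0,-0.01,0,200],
  [0,0,-0.003,0,200],
  [0,0,0,0,200],
  [0,0,0,0,200],
])

```text
clock: 41.0
tcp_pos: [0.3611, 0.3315, 0.0376]
orientation: [-0.0, 0.42, 0.907, -0.0]
wrist_force: [0.8, 0.7, -1.4]
finger_gap: 0.0413
```

send_rows([
  [0,0,-0.001,0,200],
  [0,0,0,0,200],
  [0,0,0,0,120],
  [0,0,0,0,90],
  [0,0,0,0,75],
  [0,0,0,0,75],
  [0,0,0.03,0,75],
  [0,0,0.04,0,75],
  [0,0,0.04,0,60],
  [0.02,-0.03,0.04,0,60],
  [0.02,-0.03,0.03,0,60],
  [0,0,0,0,60],
])

```text
clock: 42.2
tcp_pos: [0.4039, 0.2725, 0.2184]
orientation: [0.003, 0.422, 0.907, 0.003]
wrist_force: [0.9, 0.4, -0.1]
finger_gap: 0.0651
```

Run:
```python
from h import *
s=monitor.get_state(); print(s["clock"],s["tcp_pos"],yaw(s),s["finger_gap"],s["wrist_force"])
r=cam("wrist"); save(r,"i5.png")
for c0 in [(.4765,.432),(.361,.331)]:
    t=trayfit(r,.024,.038,c0,40,.062); print(t,incar(t[1][0])); print(circfit(r,c0,.069))
r=cam("side"); save(r,"i5s.png",crop=(100,60,420,300),s=2.5)
```

```text
42.2 [0.40392892 0.27251656 0.21839959] 130.05884058119028 0.06511501972418826 [ 0.87740087  0.42066348 -0.06929864]
(np.int64(794), (array([0.47667481, 0.43784599]), np.float64(35.26993864558635), np.float64(0.010378071496457328), np.float64(0.002427012355165868)), np.float64(0.02957332606037918)) (0.0811, 0.0057)
(711, array([0.4802, 0.4276]), (0.4769, 0.4314, 0.0218), array([0.4761, 0.4313]))
(np.int64(1685), (array([0.36106895, 0.33263825]), np.float64(39.35999449674743), np.float64(0.01177211969202461), np.float64(0.0)), np.float64(0.02969985250576605)) (-0.0751, 0.0003)
(1591, array([0.3607, 0.3307]), (0.3611, 0.3314, 0.0213), array([0.3611, 0.3313]))
```

View pics/i5.png

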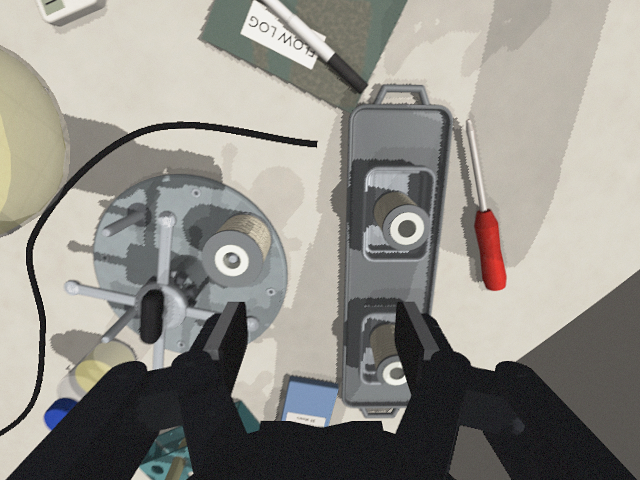

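View pics/i5s.png

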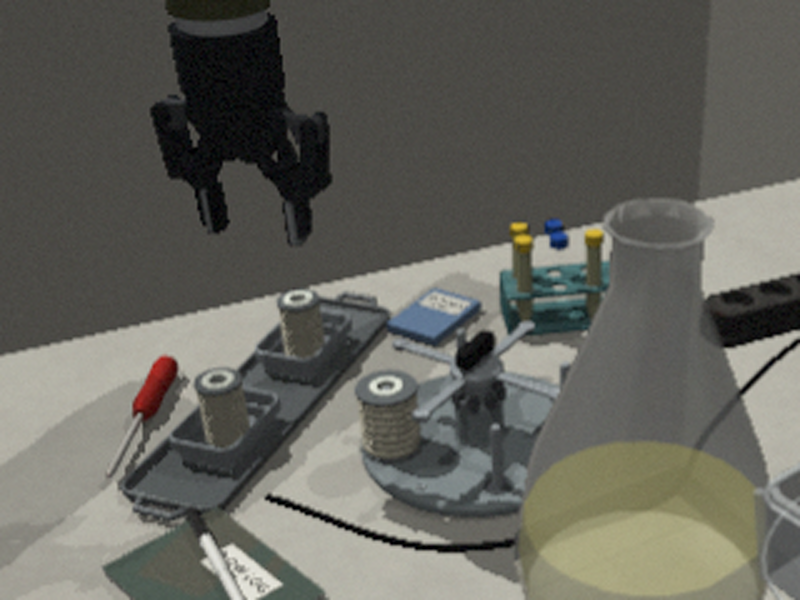

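send_rows([
  [0.03,-0.012,0,-4,60],
  [0.03,-0.013,0,-4,60],
  [0.03,-0.013,0,-3.6,60],
  [0.03,-0.012,0,0,60],
  [0.03,-0.012,0,0,60],
  [0,0,-0.03,0,60],
  [0,0,-0.03,0,60],
  [0,0,0,0,60],
  [0,0,0,0,60],
])

```text
clock: 43.2
tcp_pos: [0.5479, 0.2122, 0.1523]
orientation: [-0.002, 0.509, 0.861, -0.001]
wrist_force: [0.3, 0.2, -0.4]
finger_gap: 0.0654
```

Run:
```python
from h import *
s=monitor.get_state(); print(s["clock"],s["tcp_pos"],yaw(s),s["finger_gap"],s["wrist_force"])
r=cam("wrist"); save(r,"j1.png")
P=cloud(r); h=np.nan_to_num(P[...,2]); d=np.hypot(P[...,0]-.555,P[...,1]-.21)
k=(h>.098)&(d<.035)&(h<.13); X=P[k]; print(len(X),X.mean(0)); q=X[:,:2]-X[:,:2].mean(0); e,v=np.linalg.eigh(q.T@q); print(np.degrees(np.arctan2(v[1,1],v[0,1])))
```

```text
43.2 [0.54794727 0.21219833 0.15234907] 118.74751396425533 0.06543346571199431 [ 0.34372143  0.1595617  -0.4389687 ]
1900 [0.55268041 0.20762336 0.10839516]
-151.69637923995694
```

View pics/j1.png

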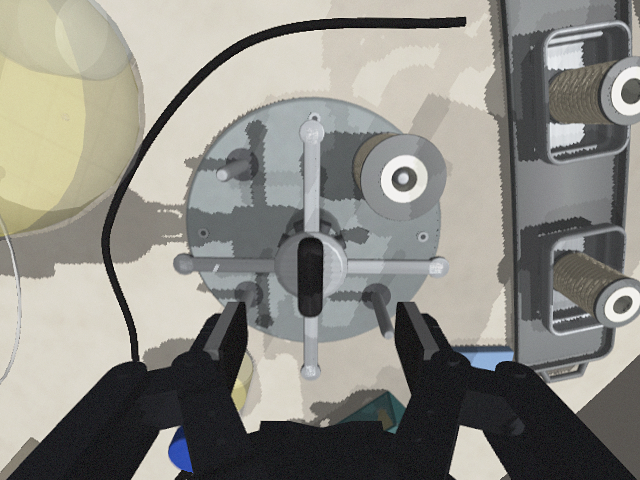

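send_rows([
  [0.006,-0.003,-0.02,0,60],
  [0,0,-0.02,0,60],
  [0,0,-0.02,0,60],
  [0,0,0,0,60],
  [0,0,0,0,60],
], newtons=60)

```text
clock: 43.75
tcp_pos: [0.5562, 0.2091, 0.0953]
orientation: [0.0, 0.51, 0.86, 0.001]
wrist_force: [-0.2, -0.3, 0.1]
finger_gap: 0.0652
```

send_rows([
  [-0.001,0.001,-0.005,0,60],
  [0,0,0,0,60],
  [0,0,0,0,255],
  [0,0,0,0,255],
  [0,0,0,0,255],
  [0,0,0,0,255],
  [0,0,0,0,255],
  [0,0,0,0,255],
  [0,0,0,0,255],
], newtons=60)

```text
clock: 44.65
tcp_pos: [0.5552, 0.2092, 0.0892]
orientation: [0.001, 0.51, 0.86, 0.0]
wrist_force: [0.2, -3.6, 4.7]
finger_gap: 0.0137
```

send_rows([
  [0,0,0.006,0,255],
  [0,0,0.006,0,255],
  [0,0,0.006,0,255],
  [0,0,0,0,255],
  [0,0,0,0,255],
])

```text
clock: 45.15
tcp_pos: [0.5547, 0.2093, 0.1054]
orientation: [-0.0, 0.51, 0.86, -0.001]
wrist_force: [4.5, -2.1, -10.5]
finger_gap: 0.0136
```

send_rows([
  [0,0,0,-7.5,255],
  [0,0,0,-7.5,255],
  [0,0,0,-7.5,255],
  [0,0,0,-7.5,255],
  [0,0,0,-7.5,255],
  [0,0,0,-7.5,255],
  [0,0,0,0,255],
  [0,0,0,0,255],
])

```text
clock: 45.95
tcp_pos: [0.5546, 0.2098, 0.1056]
orientation: [-0.0, 0.799, 0.601, -0.0]
wrist_force: [4.2, -1.1, -11.1]
finger_gap: 0.0138
```

Run:
```python
from h import *
s=monitor.get_state(); print(s["clock"],s["tcp_pos"],yaw(s),s["finger_gap"],s["wrist_force"],s["ft_torque"])
r=cam("wrist"); save(r,"j2.png")
```

```text
45.95 [0.5546339  0.20975357 0.10563276] 73.87275870941635 0.013758819239755827 [  4.22753561  -1.13028277 -11.14905446] [-0.18671262 -1.14095587  0.04036553]
```

View pics/j2.png

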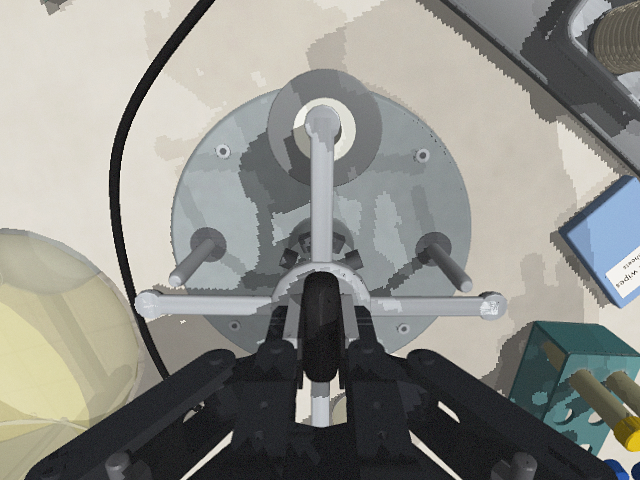

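Keeper is back over the spindles (arm end over the fat reel's bore at (325,115)). Lower, release, retreat.

send_rows([
  [0,0,-0.008,0,255],
  [0,0,-0.008,0,255],
  [0,0,0,0,255],
  [0,0,0,0,60],
  [0,0,0,0,60],
  [0,0,0,0,60],
  [0,0,0,0,60],
  [0,0,0.04,0,60],
  [0,0,0.04,0,60],
  [0,0,0.04,0,60],
  [0,0,0.02,0,60],
  [-0.04,0.01,0,0,60],
])

```text
clock: 47.2
tcp_pos: [0.5202, 0.2196, 0.2347]
orientation: [0.002, 0.801, 0.598, 0.005]
wrist_force: [-1.0, 0.2, -0.5]
finger_gap: 0.0654
```

send_rows([
  [-0.04,0.01,0,0,60],
  [-0.02,0.01,0,0,60],
  [0,0,0,0,60],
  [0,0,0,0,60],
])

```text
clock: 47.6
tcp_pos: [0.4548, 0.24, 0.2314]
orientation: [0.0, 0.8, 0.6, 0.001]
wrist_force: [0.3, 0.5, -0.2]
finger_gap: 0.0652
```

Run:
```python
from h import *
s=monitor.get_state(); print(s["clock"],s["tcp_pos"],yaw(s),s["finger_gap"],s["wrist_force"])
r=cam("wrist"); save(r,"k1.png")
P=cloud(r); h=np.nan_to_num(P[...,2]); d=np.hypot(P[...,0]-.555,P[...,1]-.21)
k=(h>.098)&(d<.035)&(h<.13); X=P[k]; print(len(X),X.mean(0),X[:,2].max()); q=X[:,:2]-X[:,:2].mean(0); e,v=np.linalg.eigh(q.T@q); print(np.degrees(np.arctan2(v[1,1],v[0,1])))
for c0 in [(.4765,.432),(.361,.331)]:
    t=trayfit(r,.024,.038,c0,40,.062); print(t,incar(t[1][0])); print(circfit(r,c0,.069))
print(circfit(r,(.48,.232),.076,rad=.027,rr=.035))
det(["reel_1","stock_reel","tray_1","bottle","timer"],["wrist","side"])
r=cam("side"); save(r,"k1s.png")
```

```text
47.6 [0.45478146 0.23995308 0.23143841] 73.74060345540656 0.06520342464733052 [ 0.26289563  0.46919289 -0.15303811]
807 [0.55146    0.21001012 0.10806744] 0.11113504450794187
163.30591247490008
(np.int64(1784), (array([0.47707813, 0.43473775]), np.float64(39.40057642902263), np.float64(0.017306458720640194), np.float64(0.0006473822982315369)), np.float64(0.029665914748296895)) (0.0794, 0.0031)
(1583, array([0.4753, 0.4308]), (0.4765, 0.4316, 0.0216), array([0.4758, 0.4315]))
(np.int64(1973), (array([0.36125172, 0.33132258]), np.float64(38.66393525944523), np.float64(0.00864213390512708), np.float64(0.0)), np.float64(0.02982267100141693)) (-0.0758, -0.0009)
(2004, array([0.3611, 0.331 ]), (0.3615, 0.3315, 0.0213), array([0.3613, 0.3312]))
(2233, array([0.4766, 0.2335]), (0.48, 0.2324, 0.0279), array([0.4792, 0.2326]))
reel_1 wrist [(0.66, [0.48, 0.43, -0.002]), (0.62, [0.359, 0.33, 0.005])]
reel_1 side [(0.9, [0.363, 0.328, 0.004]), (0.67, [0.474, 0.428, 0.005]), (0.64, [0.393, -0.037, 0.001])]
stock_reel wrist [(0.6, [0.482, 0.232, 0.01])]
stock_reel side [(0.76, [0.478, 0.234, 0.008])]
tray_1 wrist [(0.6, [0.463, -0.167, 0.002])]
tray_1 side [(0.73, [0.48, 0.435, 0.004]), (0.69, [0.46, -0.166, 0.0]), (0.62, [0.361, 0.33, 0.002]), (0.61, [0.458, -0.164, 0.012]), (0.46, [0.394, -0.04, 0.002])]
bottle wrist []
bottle side []
timer wrist [(0.81, [0.391, -0.04, 0.003]), (0.36, [0.555, 0.21, -0.004])]
timer side [(0.86, [0.397, -0.038, 0.002])]
```

View pics/k1.png

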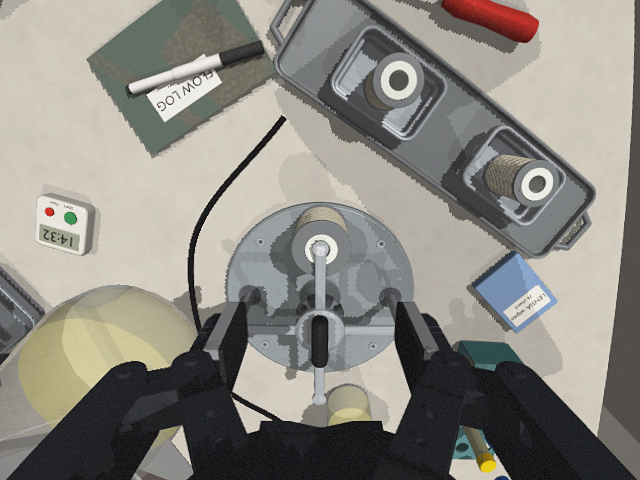

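View pics/k1s.png

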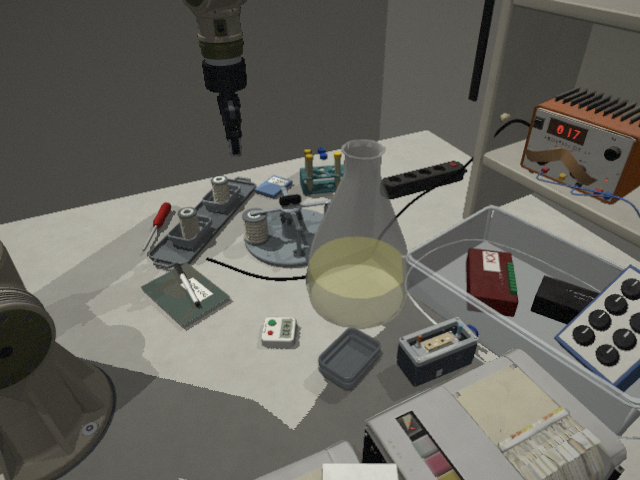

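Run:
```python
from h import *
r=cam("wrist"); P=cloud(r)
for c in [(.4758,.4315),(.3613,.3312),(.4795,.2326)]:
    d=np.hypot(P[...,0]-c[0],P[...,1]-c[1]); m=(d<.021)&(d>.009)&(P[...,2]>.06)&(P[...,2]<.082); Y=P[m]
    A=np.c_[Y[:,:2]-c,np.ones(len(Y))]; q=np.linalg.lstsq(A,Y[:,2],rcond=None)[0]; 
    k=np.abs(A@q-Y[:,2])<.002; q=np.linalg.lstsq(A[k],Y[k,2],rcond=None)[0]; print(len(Y),k.sum(),q.round(4))
print(ticket.hand_in())
```

```text
1498 1291 [0.0086 0.012  0.069 ]
1870 1824 [-0.0004  0.0024  0.0692]
1208 1160 [-0.0021 -0.0003  0.0764]
the job is handed in; nothing more can be done
None
```

I set out both small reels and handed the job in at about 49 s. No verdict is reported at hand-in.

- **Keeper opened:** I pulled the knob up, turned it 45° and let it snap down in the open notch.
- **Trays:** I took the top two trays off the stack one at a time. A look after a lift of about 11 mm showed each coming up alone. Both went flat into the carrier.
- **Reels:** I stood the two small reels in those trays. Only two were on the stand; the fourth spindle was empty.
- **Knocked tray:** While I placed the first reel, the empty tray shifted about 17 mm sideways in the carrier. I regrasped it and centred it again before using it.
- **Keeper closed:** I pulled and turned the knob back, and it snapped down over the spindles.

The last checks showed:

| Check | Result |
|---|---|
| Reel tops | 69 mm up, under 1° of tilt |
| Reels off their tray centres | a few mm at most |
| Trays in the carrier (x, y) | near (+77, +1) and (-76, -1) mm, level |
| Knob | at its starting height and angle (bar at 163°) |
| Fat reel | top at 76 mm, on its spindle |
| Timer | where it started |

**Less certain:**
- The final tray fits were disturbed by the reels hiding part of the rims. For the far tray I relied on the fits made before its reel went in.
- The trained networks did not find the bottle in the last pictures. It looked unmoved in the wrist view, but I did not measure it.

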